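Reset the polarised-light station and sort the specimens

TASK

Get the polarised-light stand ready for the next class: take the insect block that was left on the rotary stage off and put it in the wooden case, then turn the empty stage until its scale reads 60 degrees at the red index line, and after that lay the calcite crystal flat in the middle of the stage's glass. Put away the other pieces from the class, in any order: insect blocks in the wooden case, specimen jars in the blue tray, forceps in the steel tray. Leave the petri dish, hand lens and all other things on the bench where they are.

Things in the scene. Friction and masses are not known exactly. Their poses are not given: they have to be found in the camera images.
- light_base: White light box of the polarised-light stand, fixed: along its own x from -80 to +170 mm, 130 mm wide, 45 mm high. Origin at bench level on the stage's axis. The red index line is on its lid at the dial's edge, towards its own -x. At 148 mm along +x stands a 14 mm post, 195 mm high, with an arm (175 mm high) and the round analyser swung out away from the stage.
- dial (a joint): Reading of the stage's scale at the index, rad (60 degrees = 1.047). Turning anticlockwise seen from above raises it; travel -0.1 to 3.25; friction 0.08 N m, stays where left. Black dial 110 mm across, its face 52 mm above the bench: white tick every 10 degrees from 0 to 180, longer every 30, wide red mark at 0, wide yellow at 90.
- stage_top (a point): Centre of the round glass on top of the rotary stage, 78 mm above the bench; turns with the dial. The knurled aluminium grip ring carrying the glass is 56 mm in diameter and rises 26 mm from the dial face (52 to 78 mm above the bench); its top, with the glass, is flat and flush.
- insect_block_0: Clear amber-tinted resin block with an insect cast in it, 40 (own x) x 28 (y) x 18 (z) mm, about 30 g. Origin: centre of the underside. This one was left on the glass of the rotary stage.
- insect_block_1: Clear amber-tinted resin block with an insect cast in it, 40 (own x) x 28 (y) x 18 (z) mm, about 30 g. Origin: centre of the underside. May be absent.
- insect_block_2: Clear amber-tinted resin block with an insect cast in it, 40 (own x) x 28 (y) x 18 (z) mm, about 30 g. Origin: centre of the underside. May be absent.
- jar_0: Squat specimen jar, 40 mm diameter, 34 mm tall, green lid on top (own +z), about 30 to 55 g. Origin: centre of the underside. May be absent.
- jar_1: Squat specimen jar, 40 mm diameter, 34 mm tall, green lid on top (own +z), about 30 to 55 g. Origin: centre of the underside. May be absent.
- jar_2: Squat specimen jar, 40 mm diameter, 34 mm tall, green lid on top (own +z), about 30 to 55 g. Origin: centre of the underside. May be absent.
- forceps_0: Steel forceps (rigid), lying flat, 100 mm long along own x, tips towards +x; the body is 11 mm wide (own y) and 9 mm high from 50 mm behind to 35 mm ahead of the origin, then thinner tips; 25 g. Origin: underside, mid-length. May be absent.
- forceps_1: Steel forceps (rigid), lying flat, 100 mm long along own x, tips towards +x; the body is 11 mm wide (own y) and 9 mm high from 50 mm behind to 35 mm ahead of the origin, then thinner tips; 25 g. Origin: underside, mid-length. May be absent.
- calcite: Whitish see-through calcite crystal (a rhomb), slanted in plan, 36 mm overall along own x, 28 (y) x 24 (z) mm, about 60 g; its two side faces along own x are parallel, 28 mm apart. Origin: centre of the underside.
- calcite_mid (a point): The middle of the calcite crystal, 12 mm above its underside.
- wood_case: Wooden specimen case with cork floor and brass hinges, for insect blocks. Open-topped, 172 mm long along its own y, 120 mm along its own x, walls 40 mm high and 5 mm thick, inner floor 5 mm above the bench; fixed to the bench. Origin: centre of the underside.
- blue_tray: Blue plastic tray, for specimen jars. Open-topped, 172 mm long along its own y, 120 mm along its own x, walls 40 mm high and 5 mm thick, inner floor 5 mm above the bench; fixed to the bench. Origin: centre of the underside.
- steel_tray: Stainless steel instrument tray, for forceps. Open-topped, 172 mm long along its own y, 120 mm along its own x, walls 40 mm high and 5 mm thick, inner floor 5 mm above the bench; fixed to the bench. Origin: centre of the underside.
- petri: Clear petri dish, 54 mm diameter, 15 mm high; stays where it is. Origin: centre of the underside.
- loupe: Hand lens, black barrel 28 mm across and 20 mm high, with a steel shell on the side of its own -x reaching 30 mm from the axis; stays where it is. Origin: under the barrel.
- mouse: Black computer mouse, 60 x 105 mm; stays where it is.
- slide_box: Green slide box, 100 x 85 x 34 mm; stays where it is.
- dropper: Amber dropper bottle, 32 mm diameter, 75 mm high; stays where it is.
- ruler: Aluminium ruler, 200 x 30 x 4 mm; stays where it is.
- pen: Blue pen, 140 mm long; stays where it is.
Things that resemble listed ones, but are neither listed nor needed, are in the scene too. What is shaped like the jar_0 but black or pink is not meant.

How it is judged:
By the outcome, as a careful person would: the job done as asked, in the order asked, and still so for the second after the job is handed in, with the robot touching nothing.
Of insect_block_1, insect_block_2, jar_0, jar_1, jar_2, forceps_0, forceps_1 only 4 to 6 are there at a start; the rules pass over those that are not, and their reading is None.
At some moment in a run one of insect_block_1, insect_block_2, jar_0, jar_1, jar_2 may be knocked a few centimetres aside while the robot is not near it.
Once in a run the grip may slacken for a moment while it holds something.
It also fails if it takes over 210 s, if anything falls off the work surface, if the arm or the gripper's body presses on something with over 40 N, if the wrist force passes 120 N, or if a joint passes its speed limit or range.

ROBOT

A 7-joint arm with a two-finger parallel gripper is mounted at the origin on the work surface. World frame = base frame: x ahead of the robot, y to its left, z up, the work surface at z = 0. Lengths are in m, angles in rad, forces in N, time in s.
With the tool pointing down it reaches from about 0.4 to 0.875 m from the base axis. Payload 19.3 kg.
Tool frame: the origin (TCP) lies at the very end of the fingers, on their centre line; the grasp point (between the pads) lies 19 mm behind it; z points along the fingers, y is the direction in which the jaws open and shut (so a half turn about z gives the same grasp; the last joint's range is limited). The gripper opens to 85 mm and grips with 20 to 120 N. Pads are 22 mm wide; open, the fingers measure 114 mm over their backs; the gripper's body (76 mm by 85 mm) begins 54 mm behind the grasp point. The pads swing forward as they close: fully open they stand 13 mm farther back than shut.
Start: joints at [-1.322, 0.521, -0.036, 1.599, 0.021, 1.021, -0.113], TCP at [0.196, 0.593, 0.231] pointing down, gripper open.
Joint ranges: [-2.91, 2.91], [-0.3, 2.13], [-1.5, 1.42], [0.17, 2.43], [-1.26, 4.41], [0.16, 1.93], [-2.52, 2.52]. Speed limits (rad/s): [1.89, 1.89, 2.39, 2.39, 3.01, 3.01, 3.01].

INTERFACE

Orientations are given as [roll, pitch, yaw] about the fixed x, y, z axes, in that order (R = Rz(yaw) Ry(pitch) Rx(roll)).
In Python, from workcell import bot gives the robot as it stands. The module is installed in compiled form; this text tells all that it offers.
- The arm moves only by the shell command python3 -m inch 'ROWS' [FORCE]. ROWS is JSON, a list of rows, each an object of numbers: "dx", "dy", "dz": the shift along the tool's x, y, z in mm; "rx", "ry", "rz": the turn, a rotation vector about the tool's x, y, z in rad; "hand": the closure, from -1 (fully open) to 1 (shut), so that 0 is half open. In form: [{"dx": .., "dy": .., "dz": .., "rx": .., "ry": .., "rz": .., "hand": ..}, ...]. A call has 1 to 10 rows; each row shifts and turns the commanded pose from where the row before left it, along the tool's axes as they then stand; what a row does not reach is not made up. A row lasts 1/10 s, in which the tool goes at most 50 mm and 8.59 degrees, less where a joint would pass 70% of its speed; a pose out of reach is approached as far as the arm can. A call with a gripper value outside its range is refused whole. The fingers move at their own pace and stop on an object; FORCE is the grip in N (left out, the last holds). Time passes only in rows, so rows that do not move let the fingers close. It gives the time, the measured TCP pose, the force and the opening at its end, in the units of the state.
- bot.observe(): the state, without advancing time (a new reading comes with each control period).
- bot.grab_frame(name): name is "scene" or "top" or "wrist"; returns (picture, depth): 384x512x3 uint8, red, green, blue; 384x512 float32, m along the optical axis (not along the pixel's ray), 0 where there is no reading.
- bot.get_calibration(name): a dict with "vertical_fov" (degrees; the focal length in pixels is half the picture's height over the tangent of half this angle, whatever the lens; pixels are square), "cx", "cy" (the principal point, pixels), "k1" (the pictures are not rectified: a ray, as slopes to the right and down, at radius r is drawn at 1 + k1 r^2 times it, then the intrinsics apply), "origin" and "orientation" of the camera in the world. Camera axes: x right, y down, z forward; pixel columns grow to the right and rows downward; lengths in m; the calibration is good to about 2 mm. A picture is of the moment at which its call begins: read the wrist's pose just before it. get_calibration takes no time and is no camera call; for the wrist camera it gives the pose at the moment of the call.
- bot.job_done(): hands the job in, once; it reports no verdict.
Trained networks look in the newest picture that a camera, given by its name, has taken for a name from the list of things; names that differ only in an ending like _2 or _b are one class to them, and where a whole thing is asked for, a point or a joint stands for the part that bears it (a point fixed in the world has none). Each returns a list of dicts, best first, with "score" (0 to 1); they miss things now and then, are a little off and sometimes report something else, mostly with a low value. They report only what shows in the picture. A call takes as long as a camera call. They do not tell look-alikes from the thing itself.
- bot.trace(camera, target): "region" (384x512 bool, what is visible of it) and "box" ([left, top, right, bottom] in pixels, round what is visible of it).
- bot.tip_of(camera, target): "centre" ([row, column] in pixels: a listed point, or the origin of a listed thing).
The state is a dict: "clock": time; "qpos": joint angles; "qd": joint speeds; "joint_efforts": joint torques, N m; "position": TCP position; "tool_rot": TCP orientation; "force": force on the tool from outside, world axes, zero at the start; "moment": the same for the moment, N m; "grip_width": finger opening in m.
Only numpy, scipy, OpenCV 4.12 (cv2) and the standard library are available. Lean on these libraries where they do the work, as an engineer would, in place of code of your own. Each camera call takes 0.05 s, during which the arm holds its last target.

## Working session

There is one attempt and no reset: what is moved stays moved. The work goes in short steps, Python scripts to look and compute and a shell command to move; the robot and the scene stay as the last step left them, time stands still between calls to the robot, and variables do not carry over. Pictures are saved under pics/ and viewed, and the job is handed in when it is done.

```bash
mkdir -p pics; ls; cat > h.py <<'E'
import numpy as np,cv2,json
from workcell import bot
from scipy.spatial.transform import Rotation as R
def Rm(o):
    return R.from_euler('xyz',o).as_matrix()
def cam(name):
    c=bot.get_calibration(name); f=192/np.tan(np.radians(c['vertical_fov']/2))
    return c,f
def orient(c):
    o=np.array(c['orientation'])
    if o.shape==(3,3): return o
    if o.size==4: raise Exception('quat')
    return Rm(o)
def ray(c,f,u,v):
    x=(u-c['cx'])/f;y=(v-c['cy'])/f
    # undistort
    xd,yd=np.array(x,float),np.array(y,float);x,y=xd,yd
    for _ in range(20):
        s=1+c['k1']*(x*x+y*y);x=xd/s;y=yd/s
    return np.stack([x,y,np.ones_like(x)],-1)
def pix2w_depth(c,f,u,v,d):
    return np.array(c['origin'])+ (ray(c,f,u,v)*np.asarray(d)[...,None])@orient(c).T
def pix2w_z(c,f,u,v,z):
    r=ray(c,f,u,v)@orient(c).T;o=np.array(c['origin'])
    return o+r*((z-o[2])/r[...,2])[...,None]
def w2pix(c,f,p):
    q=(np.asarray(p)-np.array(c['origin']))@orient(c)
    x=q[...,0]/q[...,2];y=q[...,1]/q[...,2];s=1+c['k1']*(x*x+y*y)
    return np.stack([c['cx']+f*x*s,c['cy']+f*y*s],-1)
def save(n,im,s=1,crop=None):
    if crop: l,t,r,b=crop; im=im[t:b,l:r]
    im=cv2.cvtColor(np.ascontiguousarray(im),cv2.COLOR_RGB2BGR)
    if s!=1: im=cv2.resize(im,None,fx=s,fy=s,interpolation=cv2.INTER_CUBIC)
    cv2.imwrite('pics/'+n,im)
E
python3 - <<'E'
from h import *
s=bot.observe();print(s)
for n in('scene','top','wrist'):
    im,d=bot.grab_frame(n);c=bot.get_calibration(n);print(n,c)
    np.savez('f_%s.npz'%n,im=im,d=d);save('a_%s.png'%n,im,1.5)
E
```

```text
pics
{'clock': 0.0, 'qpos': array([-1.32223236,  0.52202884, -0.03633424,  1.60000305,  0.02118906,
        1.02104184, -0.1127677 ]), 'qd': array([ 5.19738127e-04,  1.64086237e-03, -3.99146101e-04, -1.57647172e-03,
        5.46466589e-05,  2.15810145e-03, -1.13914321e-03]), 'joint_efforts': array([ 9.76547722e-05, -9.27123499e+01,  1.97983392e+00, -3.69912887e+01,
        1.78195559e-02,  8.49643489e-03,  2.15311928e-05]), 'position': array([0.19579669, 0.59320113, 0.23071817]), 'tool_rot': array([-3.14049787e+00,  6.33021294e-05,  2.82285117e+00]), 'force': array([ 0.03120832, -0.4137614 , -0.46998591]), 'moment': array([-0.00477436, -0.06601681,  0.03207449]), 'grip_width': 0.08542153858252463}
scene {'vertical_fov': 42.478627361922136, 'cx': 250.204536722252, 'cy': 193.10133153296573, 'k1': -0.19404239062138662, 'origin': array([ 1.21076313, -0.99031345,  1.09358385]), 'orientation': array([-2.26138051,  0.00417619,  0.59201958])}
top {'vertical_fov': 49.60397482441169, 'cx': 252.03826422093073, 'cy': 197.141155127755, 'k1': 0.03224926395214353, 'origin': array([0.36624339, 0.03099076, 1.5288384 ]), 'orientation': array([-3.03680702,  0.00939907, -1.59752851])}
wrist {'vertical_fov': 66.78108888289805, 'cx': 259.2292128306915, 'cy': 191.43983116453276, 'k1': -0.0028033774014528893, 'origin': array([0.12197678, 0.61941345, 0.37453558]), 'orientation': array([2.83055130e+00, 1.04655605e-03, 1.25206778e+00])}
```

View pics/a_scene.png

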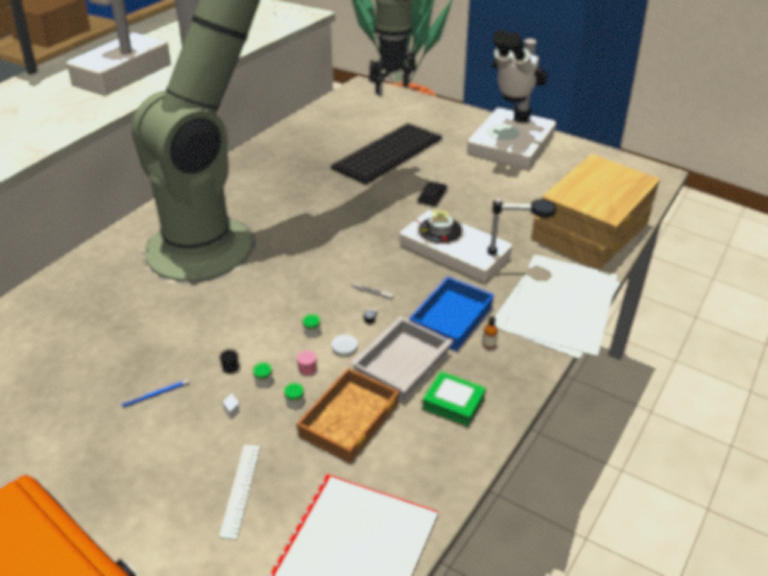

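View pics/a_top.png

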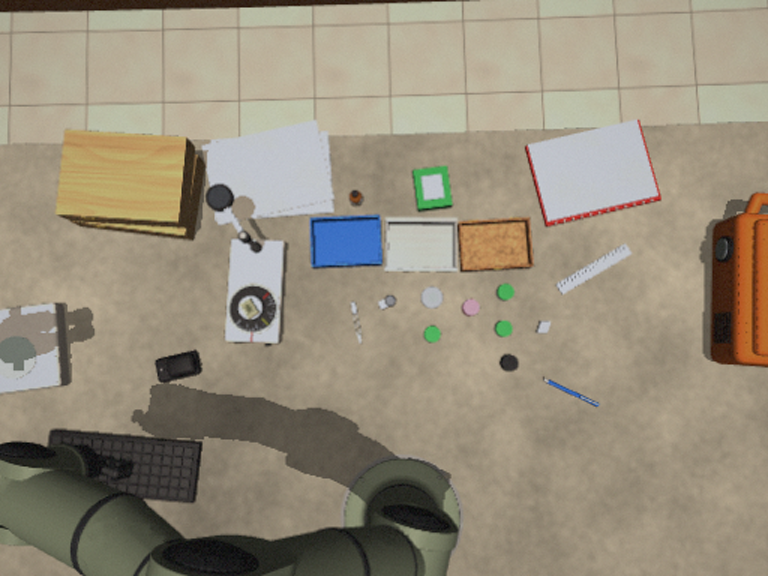

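View pics/a_wrist.png

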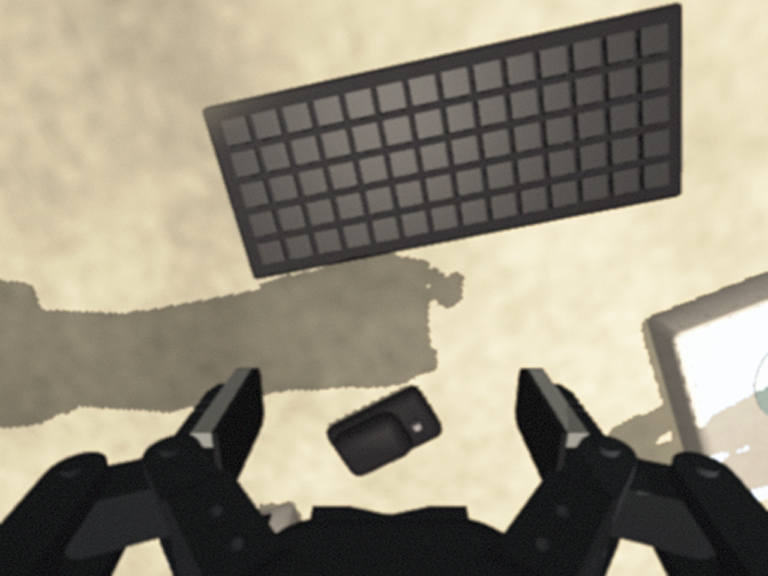

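```bash
python3 - <<'E'
from h import *
for n in('top','scene'):
    im,d=bot.grab_frame(n);c,f=cam(n)
    np.savez('f_%s.npz'%n,im=im,d=d)
    for t in ['insect_block_0','jar_0','forceps_0','calcite','wood_case','blue_tray','steel_tray','petri','loupe','light_base','stage_top','dropper','slide_box','mouse']:
        for r in bot.tip_of(n,t)[:5]:
            if r['score']<.2: continue
            v,u=r['centre'];vv,uu=int(round(v)),int(round(u))
            z=d[min(max(vv,0),383),min(max(uu,0),511)]
            p=pix2w_depth(c,f,np.array(u),np.array(v),np.array(z))
            print(n,t,round(r['score'],2),round(u*1.5),round(v*1.5),'surf',p.round(3),'z0',pix2w_z(c,f,np.array(u),np.array(v),0.).round(3)[:2])
im=np.load('f_top.npz')['im'];save('b_top.png',im,3.4,(140,130,375,285))
im=np.load('f_scene.npz')['im'];save('b_sc.png',im,3.4,(130,120,350,290))
E
```

```text
top insect_block_0 0.63 249 310 surf [0.494 0.339 0.093] z0 [0.502 0.359]
top jar_0 0.69 504 360 surf [ 0.361 -0.255  0.031] z0 [ 0.361 -0.261]
top jar_0 0.68 496 295 surf [ 0.521 -0.248 -0.   ] z0 [ 0.521 -0.248]
top jar_0 0.65 501 328 surf [ 0.438 -0.25   0.035] z0 [ 0.44  -0.257]
top jar_0 0.51 433 338 surf [ 0.419 -0.088  0.031] z0 [ 0.42 -0.09]
top jar_0 0.42 474 307 surf [ 0.491 -0.188  0.035] z0 [ 0.494 -0.193]
top calcite 0.39 542 328 surf [ 0.436 -0.353  0.019] z0 [ 0.437 -0.357]
top wood_case 0.66 490 241 surf [ 0.654 -0.24   0.006] z0 [ 0.656 -0.241]
top blue_tray 0.57 347 241 surf [ 0.666  0.116 -0.001] z0 [0.666 0.116]
top steel_tray 0.84 424 244 surf [ 0.654 -0.077 -0.   ] z0 [ 0.654 -0.077]
top steel_tray 0.2 351 321 surf [ 0.466  0.109 -0.005] z0 [0.466 0.108]
top petri 0.59 433 295 surf [ 0.524 -0.093  0.017] z0 [ 0.526 -0.094]
top loupe 0.46 387 298 surf [0.521 0.02  0.014] z0 [0.522 0.02 ]
top light_base 0.76 255 307 surf [0.501 0.33  0.075] z0 [0.508 0.346]
top stage_top 0.7 250 303 surf [0.51  0.336 0.096] z0 [0.519 0.357]
top dropper 0.48 353 197 surf [0.759 0.0
[... 1348 characters left out ...]
 [ 0.531 -0.285  0.026] z0 [ 0.515 -0.268]
scene light_base 0.71 372 290 surf [0.465 0.096 0.005] z0 [0.461 0.101]
scene light_base 0.71 235 411 surf [ 0.453 -0.362  0.008] z0 [ 0.448 -0.357]
scene light_base 0.67 445 245 surf [0.545 0.29  0.046] z0 [0.516 0.346]
scene stage_top 0.57 440 222 surf [0.506 0.331 0.076] z0 [0.454 0.43 ]
scene dropper 0.44 490 344 surf [0.78  0.075 0.015] z0 [0.774 0.09 ]
scene dropper 0.37 443 240 surf [0.534 0.302 0.05 ] z0 [0.502 0.363]
scene slide_box 0.71 454 402 surf [ 0.803 -0.123  0.031] z0 [ 0.791 -0.098]
scene slide_box 0.59 271 379 surf [ 0.459 -0.258  0.013] z0 [ 0.45  -0.249]
scene slide_box 0.32 242 491 surf [ 0.585 -0.491  0.001] z0 [ 0.584 -0.49 ]
```

View pics/b_top.png

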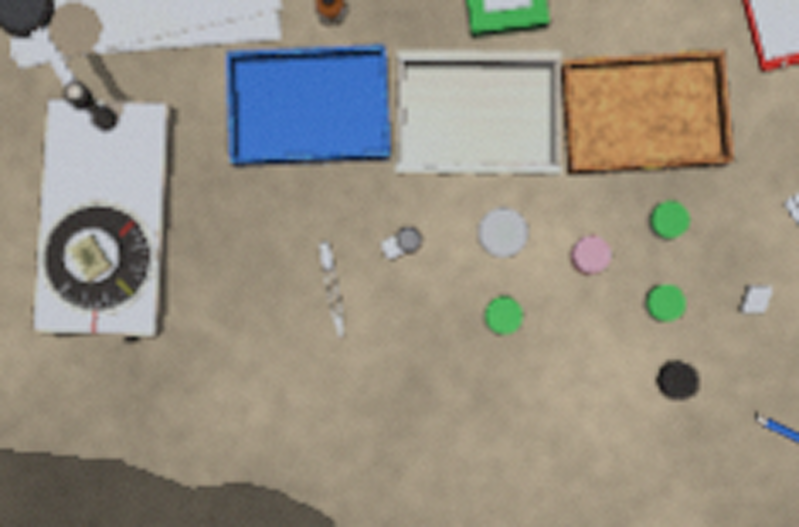

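View pics/b_sc.png

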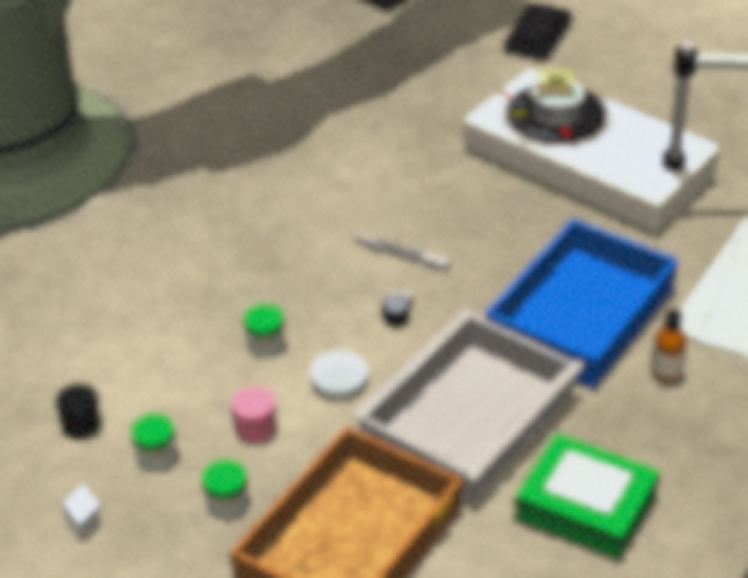

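The jar look-alikes (1.5x top view) are green lids at (504,328), (505,292), (432,334), plus pink at (471,307) and black at (509,362). I pick the three green ones. There is one forceps at (356,321), with the loupe near it at (390,300). The only amber block is on the stage at (249,308). The calcite is the white rhomb at (543,327), and the ruler and pen are different things. The stage reads about 133°.

```bash
cat >> h.py <<'E'
def go(tgt=None,yaw=None):
    """prints tool-frame shift (mm) and rz (rad) to reach tgt/yaw from the measured pose"""
    s=bot.observe();r=Rm(s['tool_rot']);p=np.array(s['position'])
    y=s['tool_rot'][2]
    o={'pos':p.round(4),'rot':np.round(s['tool_rot'],4),'q7':round(float(s['qpos'][6]),2),'t':round(s['clock'],1)}
    if tgt is not None: o['shift']=((np.array(tgt)-p)@r*1000).round(1)
    if yaw is not None:
        d=(yaw-y+np.pi)%(2*np.pi)-np.pi; o['rz']=round(-d,4); o['rz_alt']=round(-((d+2*np.pi)%(2*np.pi)-np.pi),4)
    print(o)
def wv(name,s=1.5,crop=None):
    c,f=cam('wrist');im,d=bot.grab_frame('wrist');np.savez('w_%s.npz'%name,im=im,d=d,c=np.array(json.dumps({k:(np.array(v).tolist()) for k,v in c.items()})))
    save('w_%s.png'%name,im,s,crop);return c,f,im,d
def ld(name):
    z=np.load('w_%s.npz'%name);c=json.loads(str(z['c']));f=192/np.tan(np.radians(c['vertical_fov']/2));return c,f,z['im'],z['d']
E
python3 -m inch '[{"dx":-30,"dy":-12,"dz":-2,"hand":-1},{"dx":-48,"dy":-19,"dz":-2},{"dx":-48,"dy":-19,"dz":-2},{"dx":-48,"dy":-19,"dz":-2},{"dx":-48,"dy":-19,"dz":-2},{"dx":-48,"dy":-19,"dz":-2},{"dx":-48,"dy":-19,"dz":-2},{"dx":-38,"dy":-14,"dz":-2},{"dx":-19,"dy":-5,"dz":-2},{"dx":0}]'
python3 -c "
from h import *
go([.5,.335,.25]);wv('st1')"
```

```text
{'pos': array([0.1959, 0.5935, 0.2313]), 'rot': array([-3.1416, -0.    ,  2.8228]), 'q7': -0.11, 't': 1.6, 'shift': array([-369.8, -150.2,  -18.7])}schema error: expected keys dx, dy, dz, rx, ry, rz, hand
```

View pics/w_st1.png

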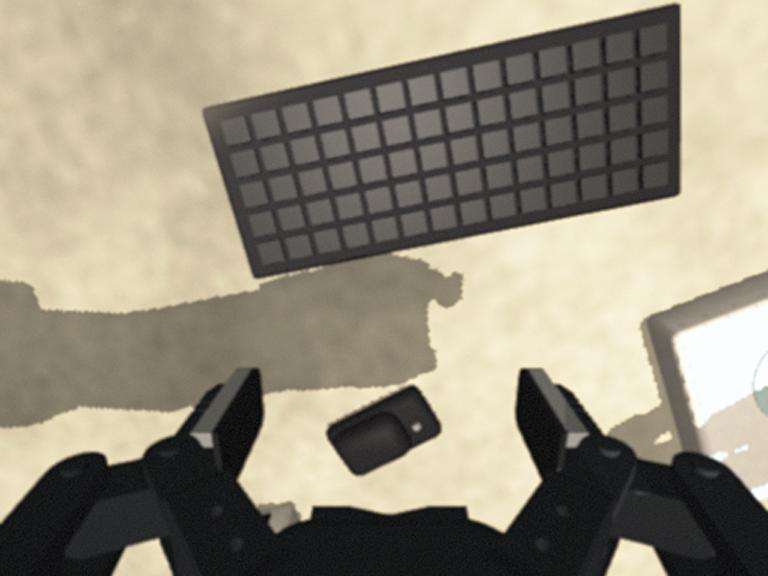

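```bash

python3 -m inch '[{"dx":-30,"dy":-12,"dz":-2,"rx":0,"ry":0,"rz":0,"hand":-1},{"dx":-48,"dy":-19,"dz":-2,"rx":0,"ry":0,"rz":0,"hand":-1},{"dx":-48,"dy":-19,"dz":-2,"rx":0,"ry":0,"rz":0,"hand":-1},{"dx":-48,"dy":-19,"dz":-2,"rx":0,"ry":0,"rz":0,"hand":-1},{"dx":-48,"dy":-19,"dz":-2,"rx":0,"ry":0,"rz":0,"hand":-1},{"dx":-48,"dy":-19,"dz":-2,"rx":0,"ry":0,"rz":0,"hand":-1},{"dx":-48,"dy":-19,"dz":-2,"rx":0,"ry":0,"rz":0,"hand":-1},{"dx":-30,"dy":-14,"dz":-2,"rx":0,"ry":0,"rz":0,"hand":-1},{"dx":0,"dy":0,"dz":0,"rx":0,"ry":0,"rz":0,"hand":-1}]'
python3 -c "
from h import *
go([.5,.335,.25]);wv('st1')"
```

```text
clock: 2.6
position: [0.4786, 0.3536, 0.2472]
tool_rot: [-3.141, 0.002, 2.816]
force: [0.6, 1.2, 0.1]
grip_width: 0.0856
{'pos': array([0.4786, 0.3536, 0.2472]), 'rot': array([-3.141e+00,  2.100e-03,  2.816e+00]), 'q7': 0.52, 't': 2.6, 'shift': array([-26.2, -10.8,  -2.7])}
```

View pics/w_st1.png

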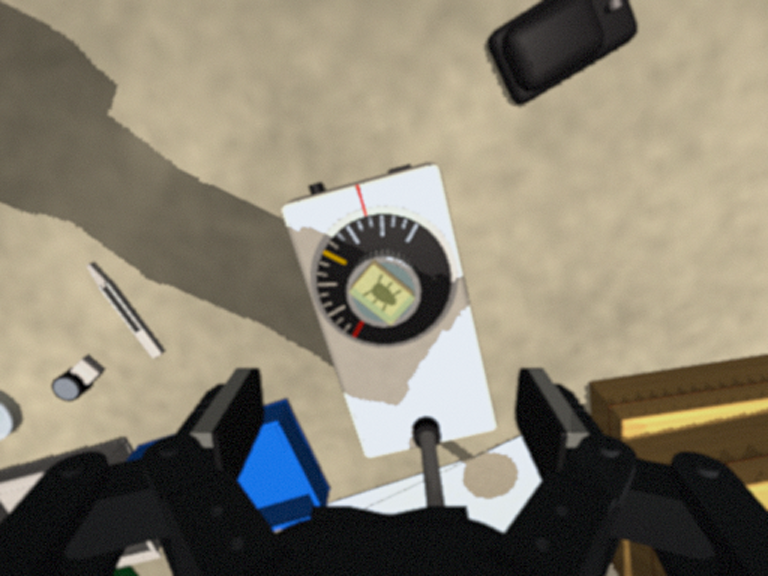

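```bash
cat > m1.py <<'E'
from h import *
import sys
def mask3d(nm,target,k=0,th=.2):
    pass
c,f,im,d=ld('st1')
for t in ['insect_block_0','stage_top','light_base','forceps_0']:
    rs=bot.trace('wrist',t)
    for r in rs[:2]:
        m=r['region'];v,u=np.nonzero(m);z=d[v,u];ok=z>0
        p=pix2w_depth(c,f,u[ok].astype(float),v[ok].astype(float),z[ok])
        print(t,round(r['score'],2),r['box'],m.sum(),'med',np.median(p,0).round(4),'z pct',np.percentile(p[:,2],[5,50,95]).round(4))
        zz=np.median(p[:,2]);q=p[abs(p[:,2]-zz)<.004][:,:2].astype(np.float32)
        print('  minrect',cv2.minAreaRect((q*1000).astype(np.float32)))
    for r in bot.tip_of('wrist',t)[:1]: print('  tip',r)
E
python3 m1.py; python3 -c "
from h import *
c,f,im,d=ld('st1');save('w_st1c.png',im,4.5,(180,100,340,230))"
```

```text
insect_block_0 0.61 [231.2, 172.4, 276.4, 217.6] 1100 med [0.4967 0.3437 0.0968] z pct [0.0831 0.0968 0.0981]
  minrect ((498.5853271484375, 342.911865234375), (39.898399353027344, 28.33738136291504), 30.972030639648438)
  tip {'centre': [189.5, 253.5], 'score': 0.62}
stage_top 0.76 [212.1, 144.6, 305.4, 229.0] 5231 med [0.4928 0.3479 0.0533] z pct [0.0519 0.0533 0.0795]
  minrect ((502.7955322265625, 342.6759338378906), (109.03962707519531, 109.6220703125), 69.03146362304688)
  tip {'centre': [197.3, 253.1], 'score': 0.82}
light_base 0.84 [190.4, 107.9, 331.5, 335.8] 18102 med [0.5332 0.3419 0.0465] z pct [0.0434 0.0465 0.0791]
  minrect ((547.262451171875, 339.72564697265625), (128.24366760253906, 248.58099365234375), 86.29977416992188)
  tip {'centre': [177.1, 257.8], 'score': 0.66}
forceps_0 0.57 [57.2, 177.7, 108.6, 239.4] 830 med [0.4641 0.0985 0.0079] z pct [0.0012 0.0079 0.0108]
  minrect ((464.51605224609375, 97.96047973632812), (103.86538696289062, 12.536214828491211), 8.551963806152344)
  tip {'centre': [208.2, 84.9], 'score': 0.72}
```

View pics/w_st1c.png

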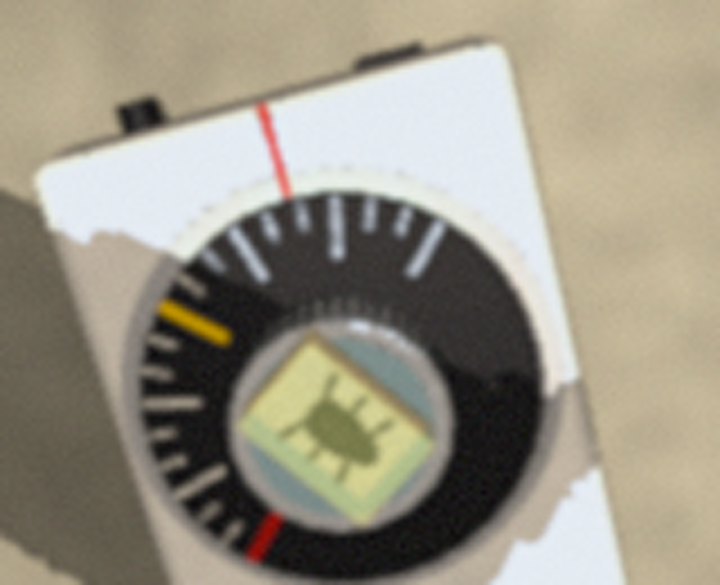

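```bash
cat > dial.py <<'E'
from h import *
import sys
def polar(name,cx,cy,z=.052,r0=.026,r1=.056,base=True):
    c,f,im,d=ld(name)
    A=np.radians(np.arange(0,360,.5));Rr=np.arange(r0,r1,.0005)
    a,r=np.meshgrid(A,Rr)
    P=np.stack([cx+r*np.cos(a),cy+r*np.sin(a),np.full_like(a,z)],-1)
    uv=w2pix(c,f,P).astype(np.float32)
    return cv2.remap(im,uv[...,0],uv[...,1],cv2.INTER_LINEAR),A,Rr
def colang(pol,A,Rr,rng,kind):
    s=(Rr>=rng[0])&(Rr<rng[1]);p=pol[s].astype(float).mean(0)
    r,g,b=p.T
    w={'red':r-np.maximum(g,b),'yellow':np.minimum(r,g)-b}[kind]
    w=np.clip(w-.5*w.max(),0,None)
    k=np.argmax(w);m=np.abs((np.arange(720)-k+360)%720-360)<20
    z=(w*m*np.exp(1j*A)).sum();return np.degrees(np.angle(z))
if __name__=='__main__':
    n,cx,cy=sys.argv[1],float(sys.argv[2]),float(sys.argv[3])
    pol,A,Rr=polar(n,cx,cy)
    print('red0',colang(pol,A,Rr,(.034,.05),'red'),'yel',colang(pol,A,Rr,(.034,.05),'yellow'))
    pi,_,R2=polar(n,cx,cy,z=.045,r0=.058,r1=.078)
    print('index',colang(pi,A,R2,(.06,.074),'red'))
    save('pol_%s.png'%n,np.vstack([pol[::-1],]),1); 
E
python3 dial.py st1 .5026 .3427; python3 -c "
from h import *
im=cv2.imread('pics/pol_st1.png');cv2.imwrite('pics/pol_st1b.png',cv2.resize(im[:,120:720],(800,240)))"
```

```text
red0 -47.072836189963745 yel -136.07636417585002
index 176.75744944832246
```

View pics/pol_st1b.png

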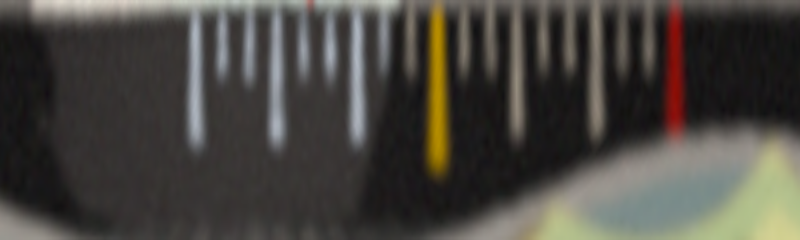

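```bash
python3 -c "
from h import *
go([.4986,.3429,.15],np.radians(-149))"
```

```text
{'pos': array([0.4743, 0.3585, 0.2469]), 'rot': array([ 3.1415e+00, -1.0000e-04,  2.8239e+00]), 'q7': 0.52, 't': 3.0, 'shift': array([-28. ,  -7.2,  96.9]), 'rz': np.float64(-0.8587), 'rz_alt': np.float64(2.2829)}
```

```bash

python3 -m inch '[{"dx":-14,"dy":-4,"dz":20,"rx":0,"ry":0,"rz":0,"hand":-1},{"dx":-14,"dy":-3,"dz":20,"rx":0,"ry":0,"rz":0,"hand":-1},{"dx":0,"dy":0,"dz":7,"rx":0,"ry":0,"rz":-0.12,"hand":-1},{"dx":0,"dy":0,"dz":0,"rx":0,"ry":0,"rz":-0.14,"hand":-1},{"dx":0,"dy":0,"dz":0,"rx":0,"ry":0,"rz":-0.14,"hand":-1},{"dx":0,"dy":0,"dz":0,"rx":0,"ry":0,"rz":-0.14,"hand":-1},{"dx":0,"dy":0,"dz":0,"rx":0,"ry":0,"rz":-0.14,"hand":-1},{"dx":0,"dy":0,"dz":0,"rx":0,"ry":0,"rz":-0.12,"hand":-1},{"dx":0,"dy":0,"dz":0,"rx":0,"ry":0,"rz":-0.06,"hand":-1},{"dx":0,"dy":0,"dz":0,"rx":0,"ry":0,"rz":0,"hand":-1}]' 40
python3 - <<'E'
from h import *
wv('st2');c,f,im,d=ld('st2')
for t in ['insect_block_0','stage_top']:
    for r in bot.trace('wrist',t)[:1]:
        m=r['region'];v,u=np.nonzero(m);z=d[v,u];ok=z>0
        p=pix2w_depth(c,f,u[ok].astype(float),v[ok].astype(float),z[ok])
        zz=np.median(p[:,2]);q=p[abs(p[:,2]-zz)<.004][:,:2]
        print(t,r['score'],zz,cv2.minAreaRect((q*1000).astype(np.float32)))
go([.4986,.3429,.082],np.radians(-149))
E
python3 dial.py st2 .5026 .3427
```

```text
clock: 4.05
position: [0.4991, 0.3426, 0.1999]
tool_rot: [3.141, -0.0, -2.599]
force: [-1.1, 0.2, -0.0]
grip_width: 0.0853
insect_block_0 0.57 0.09691186270845842 ((498.3354187011719, 342.63592529296875), (40.065826416015625, 27.440364837646484), 31.81365394592285)
stage_top 0.85 0.05332100733498224 ((502.1663818359375, 342.17132568359375), (107.57123565673828, 107.48905181884766), 56.92878341674805)
{'pos': array([0.4991, 0.3425, 0.1999]), 'rot': array([-3.1415e+00, -1.0000e-04, -2.6022e+00]), 'q7': 1.31, 't': 4.2, 'shift': array([  0.3,   0.6, 117.9]), 'rz': np.float64(-0.0017), 'rz_alt': np.float64(3.1399)}
red0 -46.80870363941305 yel -136.51977374271132
index 176.40881273982012
```

View pics/w_st2.png

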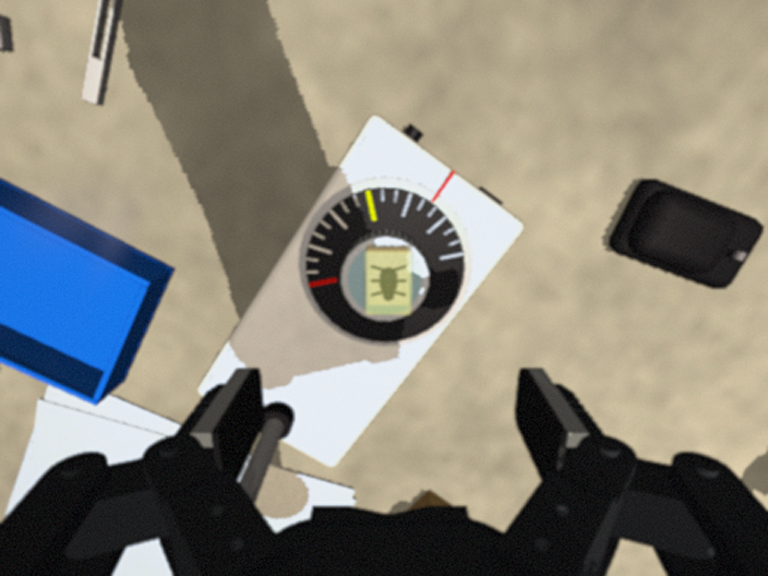

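The block sits upright at (388,280), aligned with the jaws, and the stage agrees in both views. I'm descending to grip it.

```bash

python3 -m inch '[{"dx":0,"dy":0,"dz":25,"rx":0,"ry":0,"rz":0,"hand":-1},{"dx":0,"dy":0,"dz":40,"rx":0,"ry":0,"rz":0,"hand":-1},{"dx":0,"dy":0,"dz":30,"rx":0,"ry":0,"rz":0,"hand":-1},{"dx":0,"dy":0,"dz":15,"rx":0,"ry":0,"rz":0,"hand":-0.6},{"dx":0,"dy":0,"dz":8,"rx":0,"ry":0,"rz":0,"hand":-0.2},{"dx":0,"dy":0,"dz":0,"rx":0,"ry":0,"rz":0,"hand":0},{"dx":0,"dy":0,"dz":0,"rx":0,"ry":0,"rz":0,"hand":1},{"dx":0,"dy":0,"dz":0,"rx":0,"ry":0,"rz":0,"hand":1},{"dx":0,"dy":0,"dz":0,"rx":0,"ry":0,"rz":0,"hand":1},{"dx":0,"dy":0,"dz":0,"rx":0,"ry":0,"rz":0,"hand":1}]' 40
```

```text
clock: 5.2
position: [0.4999, 0.3429, 0.0833]
tool_rot: [3.141, 0.002, -2.601]
force: [-1.6, 0.8, 7.1]
grip_width: 0.0267
```

```bash

python3 -m inch '[{"dx":0,"dy":0,"dz":-10,"rx":0,"ry":0,"rz":0,"hand":1},{"dx":0,"dy":0,"dz":-30,"rx":0,"ry":0,"rz":0,"hand":1},{"dx":0,"dy":0,"dz":-40,"rx":0,"ry":0,"rz":0,"hand":1},{"dx":0,"dy":0,"dz":-20,"rx":0,"ry":0,"rz":0,"hand":1},{"dx":0,"dy":0,"dz":0,"rx":0,"ry":0,"rz":0,"hand":1}]' 50
python3 - <<'E'
from h import *
wv('st3');c,f=cam('top');im,d=bot.grab_frame('top')
for t in ['wood_case','blue_tray','steel_tray']:
    for r in bot.trace('top',t)[:1]:
        m=r['region'];v,u=np.nonzero(m);z=d[v,u];ok=z>0
        p=pix2w_depth(c,f,u[ok].astype(float),v[ok].astype(float),z[ok])
        print(t,r['score'],cv2.minAreaRect((p[:,:2]*1000).astype(np.float32)),np.percentile(p[:,2],[5,95]))
go([.655,-.25,.17],np.radians(160))
E
```

```text
clock: 5.7
position: [0.5005, 0.3433, 0.186]
tool_rot: [3.141, 0.006, -2.601]
force: [0.4, 0.2, -0.7]
grip_width: 0.0267
wood_case 0.59 ((644.1317138671875, -245.42852783203125), (128.601806640625, 171.48008728027344), 3.5536904335021973) [-0.00050168  0.03947421]
blue_tray 0.9 ((666.5294189453125, 114.28924560546875), (174.40512084960938, 135.1127471923828), 89.93997192382812) [-0.00111593  0.03945501]
steel_tray 0.88 ((646.9324951171875, -68.64696502685547), (183.08447265625, 130.7740478515625), 87.80543518066406) [-0.0010384   0.04175289]
{'pos': array([0.4989, 0.3421, 0.1811]), 'rot': array([-3.1414e+00, -1.4000e-03, -2.6005e+00]), 'q7': 1.31, 't': 6.0, 'shift': array([ 171.1, -587.9,   11.5]), 'rz': np.float64(0.8902), 'rz_alt': np.float64(-2.2514)}
```

View pics/w_st3.png

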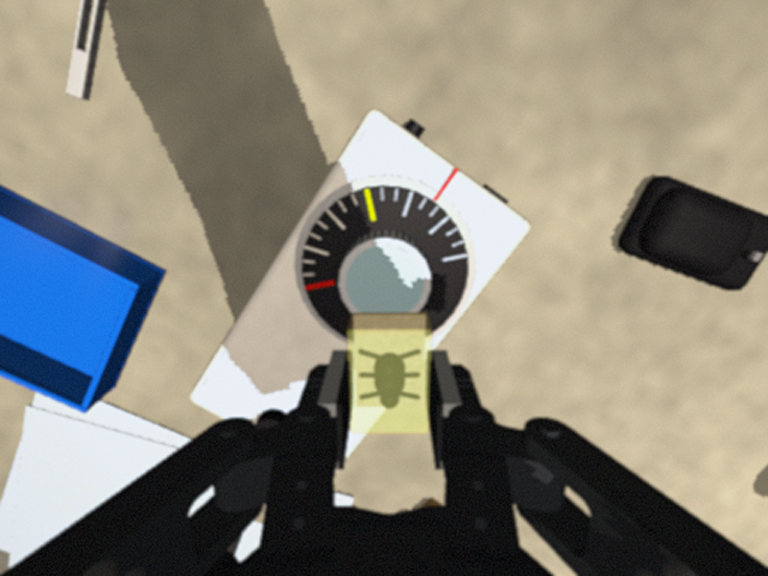

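```bash

python3 -m inch '[{"dx":0,"dy":0,"dz":0,"rx":0,"ry":0,"rz":0.08,"hand":1},{"dx":0,"dy":0,"dz":0,"rx":0,"ry":0,"rz":0.14,"hand":1},{"dx":0,"dy":0,"dz":0,"rx":0,"ry":0,"rz":0.14,"hand":1},{"dx":0,"dy":0,"dz":0,"rx":0,"ry":0,"rz":0.14,"hand":1},{"dx":0,"dy":0,"dz":0,"rx":0,"ry":0,"rz":0.14,"hand":1},{"dx":0,"dy":0,"dz":0,"rx":0,"ry":0,"rz":0.14,"hand":1},{"dx":0,"dy":0,"dz":0,"rx":0,"ry":0,"rz":0.08,"hand":1},{"dx":0,"dy":0,"dz":0,"rx":0,"ry":0,"rz":0.03,"hand":1},{"dx":0,"dy":0,"dz":0,"rx":0,"ry":0,"rz":0,"hand":1}]' 50
python3 -c "
from h import *
go([.655,-.25,.17],np.radians(160))"
```

```text
clock: 6.85
position: [0.499, 0.3424, 0.1813]
tool_rot: [-3.141, -0.0, 2.794]
force: [-0.1, 0.7, 0.1]
grip_width: 0.0265
{'pos': array([0.499 , 0.3424, 0.1813]), 'rot': array([-3.1406e+00, -4.0000e-04,  2.7939e+00]), 'q7': 0.55, 't': 6.8, 'shift': array([-348.6, -503.7,   11.7]), 'rz': np.float64(0.0013), 'rz_alt': np.float64(-3.1403)}
```

```bash

python3 -m inch '[{"dx":-15,"dy":-22,"dz":0,"rx":0,"ry":0,"rz":0,"hand":1},{"dx":-25,"dy":-36,"dz":0,"rx":0,"ry":0,"rz":0,"hand":1},{"dx":-28,"dy":-40,"dz":0,"rx":0,"ry":0,"rz":0,"hand":1},{"dx":-28,"dy":-40,"dz":0,"rx":0,"ry":0,"rz":0,"hand":1},{"dx":-28,"dy":-40,"dz":0,"rx":0,"ry":0,"rz":0,"hand":1},{"dx":-28,"dy":-40,"dz":0,"rx":0,"ry":0,"rz":0,"hand":1},{"dx":-28,"dy":-40,"dz":0,"rx":0,"ry":0,"rz":0,"hand":1},{"dx":-28,"dy":-40,"dz":0,"rx":0,"ry":0,"rz":0,"hand":1},{"dx":-28,"dy":-40,"dz":0,"rx":0,"ry":0,"rz":0,"hand":1},{"dx":-28,"dy":-40,"dz":0,"rx":0,"ry":0,"rz":0,"hand":1}]' 50
python3 -m inch '[{"dx":-28,"dy":-40,"dz":0,"rx":0,"ry":0,"rz":0,"hand":1},{"dx":-28,"dy":-40,"dz":0,"rx":0,"ry":0,"rz":0,"hand":1},{"dx":-18,"dy":-30,"dz":0,"rx":0,"ry":0,"rz":0,"hand":1},{"dx":-10,"dy":-15,"dz":0,"rx":0,"ry":0,"rz":0,"hand":1},{"dx":0,"dy":0,"dz":0,"rx":0,"ry":0,"rz":0,"hand":1},{"dx":0,"dy":0,"dz":0,"rx":0,"ry":0,"rz":0,"hand":1}]' 50
python3 - <<'E'
from h import *
wv('c1');c,f,im,d=ld('c1')
for t in ['wood_case','steel_tray','jar_0']:
    for r in bot.trace('wrist',t)[:3]:
        m=r['region'];v,u=np.nonzero(m);z=d[v,u];ok=z>0
        p=pix2w_depth(c,f,u[ok].astype(float),v[ok].astype(float),z[ok])
        print(t,round(r['score'],2),r['box'],cv2.minAreaRect((p[:,:2]*1000).astype(np.float32)),np.percentile(p[:,2],[5,95]).round(3))
go([.655,-.25,.06])
E
```

```text
clock: 7.85
position: [0.6182, -0.1052, 0.1818]
tool_rot: [3.142, -0.0, 2.795]
force: [1.1, 0.4, 0.2]
grip_width: 0.0263
clock: 8.45
position: [0.6541, -0.2489, 0.1814]
tool_rot: [3.141, -0.001, 2.794]
force: [-0.0, 1.3, -0.5]
grip_width: 0.0266
wood_case 0.7 [157.5, 78.2, 355.3, 246.8] ((652.9613647460938, -249.85275268554688), (141.4947967529297, 197.4202880859375), 1.0896083116531372) [0.006 0.041]
steel_tray 0.84 [323.1, 6.2, 511.0, 197.2] ((657.0675659179688, -64.45719909667969), (190.7674560546875, 152.22479248046875), 87.76902770996094) [0.005 0.041]
jar_0 0.97 [252.5, 3.9, 288.2, 11.2] ((505.6156005859375, -186.2801513671875), (34.04896545410156, 10.968119621276855), 65.34674072265625) [0.006 0.036]
jar_0 0.64 [175.4, 31.9, 218.9, 82.5] ((528.4071044921875, -267.596435546875), (38.59273147583008, 44.61699295043945), 17.796133041381836) [0.017 0.036]
{'pos': array([ 0.6545, -0.2479,  0.182 ]), 'rot': array([ 3.1411e+00, -1.0000e-04,  2.7946e+00]), 'q7': 1.56, 't': 8.7, 'shift': array([ -1.2,  -1.8, 122. ])}
```

View pics/w_c1.png

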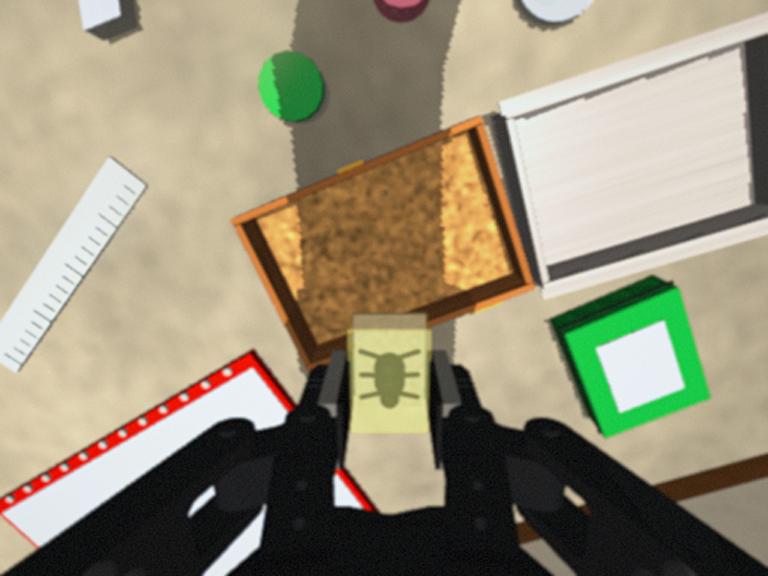

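```bash

python3 -m inch '[{"dx":0,"dy":0,"dz":25,"rx":0,"ry":0,"rz":0,"hand":1},{"dx":0,"dy":0,"dz":45,"rx":0,"ry":0,"rz":0,"hand":1},{"dx":0,"dy":0,"dz":45,"rx":0,"ry":0,"rz":0,"hand":1},{"dx":0,"dy":0,"dz":30,"rx":0,"ry":0,"rz":0,"hand":1},{"dx":0,"dy":0,"dz":15,"rx":0,"ry":0,"rz":0,"hand":1},{"dx":0,"dy":0,"dz":7,"rx":0,"ry":0,"rz":0,"hand":1},{"dx":0,"dy":0,"dz":0,"rx":0,"ry":0,"rz":0,"hand":1},{"dx":0,"dy":0,"dz":0,"rx":0,"ry":0,"rz":0,"hand":1}]' 50
python3 -c "
from h import *
wv('c2');go()"
```

```text
clock: 9.45
position: [0.6553, -0.2495, 0.0166]
tool_rot: [3.142, 0.002, 2.793]
force: [-0.1, 0.1, 0.0]
grip_width: 0.0261
{'pos': array([ 0.6553, -0.2495,  0.0167]), 'rot': array([3.1416e+00, 2.3000e-03, 2.7928e+00]), 'q7': 1.56, 't': 9.5}
```

View pics/w_c2.png

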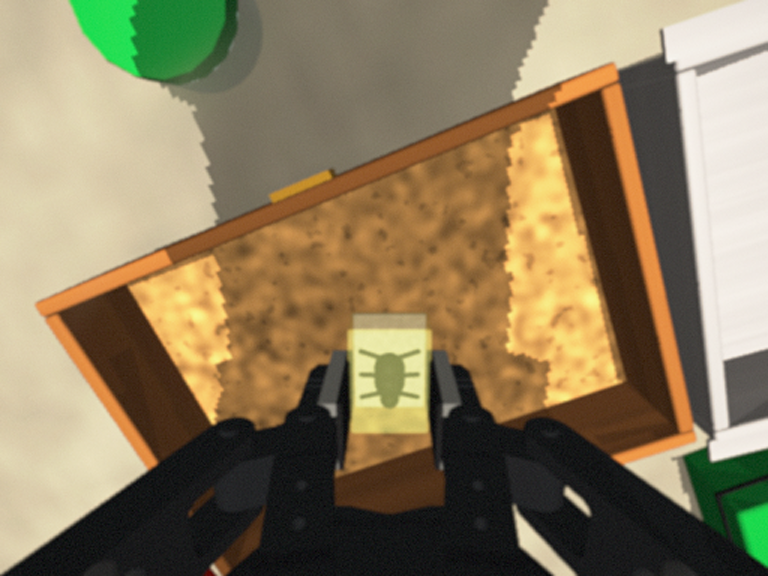

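```bash

python3 -m inch '[{"dx":6,"dy":0,"dz":5,"rx":0,"ry":0,"rz":0,"hand":1},{"dx":0,"dy":0,"dz":0,"rx":0,"ry":0,"rz":0,"hand":1},{"dx":0,"dy":0,"dz":0,"rx":0,"ry":0,"rz":0,"hand":0},{"dx":0,"dy":0,"dz":0,"rx":0,"ry":0,"rz":0,"hand":-0.2},{"dx":0,"dy":0,"dz":0,"rx":0,"ry":0,"rz":0,"hand":-0.3},{"dx":0,"dy":0,"dz":-20,"rx":0,"ry":0,"rz":0,"hand":-0.3},{"dx":0,"dy":0,"dz":-45,"rx":0,"ry":0,"rz":0,"hand":-0.3},{"dx":0,"dy":0,"dz":-45,"rx":0,"ry":0,"rz":0,"hand":-1},{"dx":0,"dy":0,"dz":-45,"rx":0,"ry":0,"rz":0,"hand":-1},{"dx":0,"dy":0,"dz":-15,"rx":0,"ry":0,"rz":0,"hand":-1}]' 50
python3 -c "
from h import *
wv('c3');go([.4986,.3429,.2],np.radians(160))"
```

```text
clock: 10.5
position: [0.6502, -0.2479, 0.185]
tool_rot: [3.141, 0.006, 2.792]
force: [-0.6, 0.1, 0.3]
grip_width: 0.085
{'pos': array([ 0.6504, -0.2479,  0.1854]), 'rot': array([3.1413, 0.0064, 2.7925]), 'q7': 1.56, 't': 10.6, 'shift': array([344.6, 503.3, -16.7]), 'rz': np.float64(-0.0), 'rz_alt': np.float64(3.1416)}
```

View pics/w_c3.png

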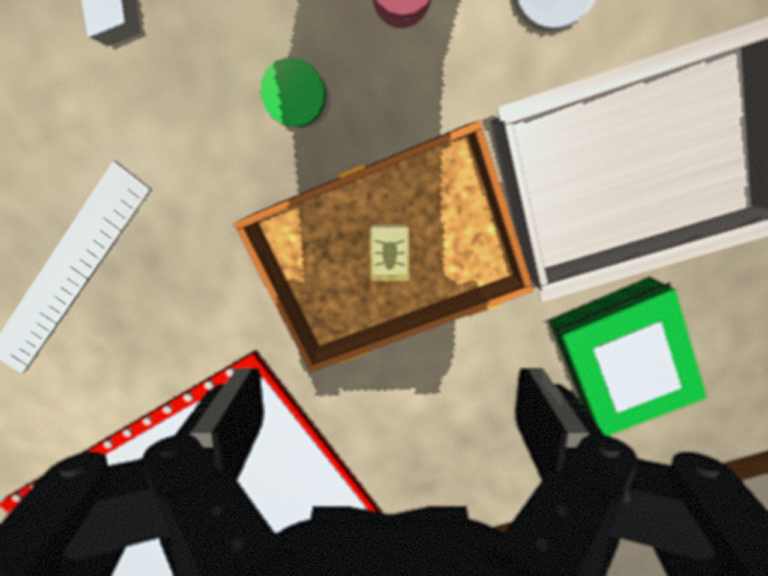

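The insect block lies flat in the case at (390,253). Next is the green jar beside the case, at (293,92) here.

```bash

python3 -m inch '[{"dx":20,"dy":-10,"dz":0,"rx":0,"ry":0,"rz":0,"hand":-1},{"dx":40,"dy":-15,"dz":0,"rx":0,"ry":0,"rz":0,"hand":-1},{"dx":40,"dy":-5,"dz":0,"rx":0,"ry":0,"rz":0,"hand":-1},{"dx":15,"dy":0,"dz":0,"rx":0,"ry":0,"rz":0,"hand":-1},{"dx":0,"dy":0,"dz":0,"rx":0,"ry":0,"rz":0,"hand":-1},{"dx":0,"dy":0,"dz":0,"rx":0,"ry":0,"rz":0,"hand":-1}]' 50
cat > obj.py <<'E'
from h import *
import sys
def show(n,targets,mx=5,th=.2):
    wv(n);c,f,im,d=ld(n)
    for t in targets:
        for r in bot.trace('wrist',t)[:mx]:
            if r['score']<th: continue
            m=r['region'];v,u=np.nonzero(m);z=d[v,u];ok=z>0
            p=pix2w_depth(c,f,u[ok].astype(float),v[ok].astype(float),z[ok])
            zt=np.percentile(p[:,2],90);q=p[abs(p[:,2]-zt)<.004]
            col=im[v,u].mean(0).astype(int)
            rc=cv2.minAreaRect((q[:,:2]*1000).astype(np.float32))
            cc=cv2.minEnclosingCircle((q[:,:2]*1000).astype(np.float32))
            print(t,round(r['score'],2),'box1.5',(np.array(r['box'])*1.5).round(),col,'ztop',zt.round(4),'n',m.sum(),'rect',np.round(rc[0],1),np.round(rc[1],1),round(rc[2],1),'circ',np.round(cc[0],1),round(cc[1],1))
if __name__=='__main__':
    show(sys.argv[1],sys.argv[2].split(','))
    if len(sys.argv)>3: go(*eval(sys.argv[3]))
E
python3 obj.py j1 jar_0,wood_case '[[.524,-.263,.1]]'
```

```text
clock: 11.15
position: [0.5308, -0.236, 0.1799]
tool_rot: [3.142, 0.0, 2.793]
force: [-0.1, 0.7, 1.2]
grip_width: 0.0853
jar_0 0.77 box1.5 [274. 111. 339. 176.] [ 36 133  57] ztop 0.036 n 1506 rect [ 439.6 -256.3] [38.2 38. ] 72.1 circ [ 438.9 -256.4] 20.0
jar_0 0.74 box1.5 [200.   3. 280.  63.] [77 73 63] ztop 0.0358 n 1751 rect [ 363.3 -268.9] [39.6 25.7] 70.7 circ [ 357.1 -266.8] 20.0
jar_0 0.7 box1.5 [422. 154. 482. 213.] [200 125 142] ztop 0.036 n 1400 rect [ 491.9 -180.3] [38.3 39. ] 8.4 circ [ 492.2 -180.3] 19.8
jar_0 0.67 box1.5 [524.   0. 603.  71.] [ 47 170  73] ztop 0.0359 n 2023 rect [433.4 -85.9] [38.7 32.5] 69.6 circ [430.4 -84.9] 19.9
jar_0 0.6 box1.5 [317. 235. 376. 302.] [ 33 113  50] ztop 0.0359 n 1270 rect [ 526.  -264.9] [39.4 37.3] 68.1 circ [ 527.2 -265.1] 20.0
wood_case 0.6 box1.5 [288. 284. 536. 511.] [149 106  57] ztop 0.0403 n 14635 rect [ 644.7 -246.1] [125.2 172.5] 1.3 circ [ 644.  -245.9] 104.1
{'pos': array([ 0.531 , -0.2361,  0.1796]), 'rot': array([-3.1415e+00, -1.0000e-04,  2.7931e+00]), 'q7': 1.59, 't': 11.3, 'shift': array([ -2.6, -27.7,  79.6])}
```

View pics/w_j1.png

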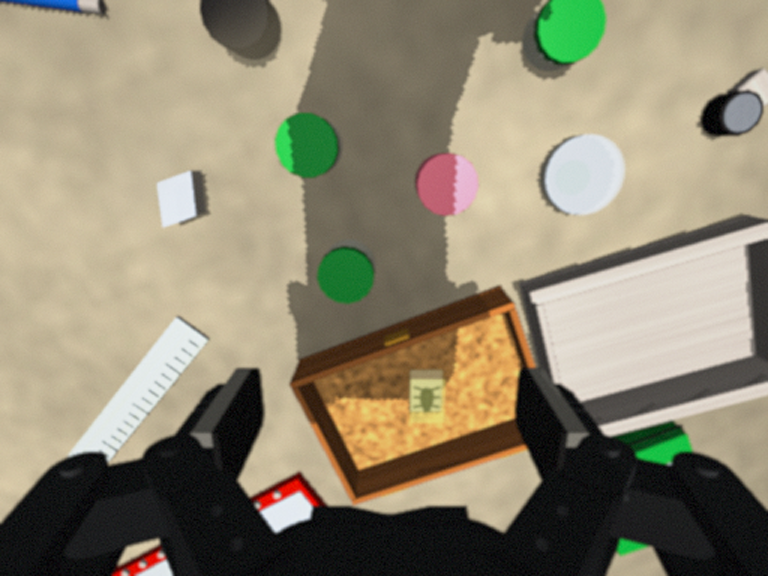

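```bash

python3 -m inch '[{"dx":-3,"dy":-14,"dz":20,"rx":0,"ry":0,"rz":0,"hand":-0.5},{"dx":-3,"dy":-14,"dz":30,"rx":0,"ry":0,"rz":0,"hand":-0.5},{"dx":0,"dy":0,"dz":40,"rx":0,"ry":0,"rz":0,"hand":-0.5},{"dx":0,"dy":0,"dz":40,"rx":0,"ry":0,"rz":0,"hand":-0.5},{"dx":0,"dy":0,"dz":25,"rx":0,"ry":0,"rz":0,"hand":-0.5},{"dx":0,"dy":0,"dz":10,"rx":0,"ry":0,"rz":0,"hand":-0.5},{"dx":0,"dy":0,"dz":0,"rx":0,"ry":0,"rz":0,"hand":-0.5},{"dx":0,"dy":0,"dz":0,"rx":0,"ry":0,"rz":0,"hand":1},{"dx":0,"dy":0,"dz":0,"rx":0,"ry":0,"rz":0,"hand":1},{"dx":0,"dy":0,"dz":0,"rx":0,"ry":0,"rz":0,"hand":1}]' 50
python3 -c "
from h import *
wv('j2');go()"
```

```text
clock: 12.3
position: [0.5274, -0.2649, 0.0167]
tool_rot: [-3.141, 0.002, 2.793]
force: [-2.0, 0.4, 5.1]
grip_width: 0.0382
{'pos': array([ 0.5273, -0.2649,  0.0167]), 'rot': array([-3.1414e+00,  2.5000e-03,  2.7927e+00]), 'q7': 1.66, 't': 12.3}
```

View pics/w_j2.png

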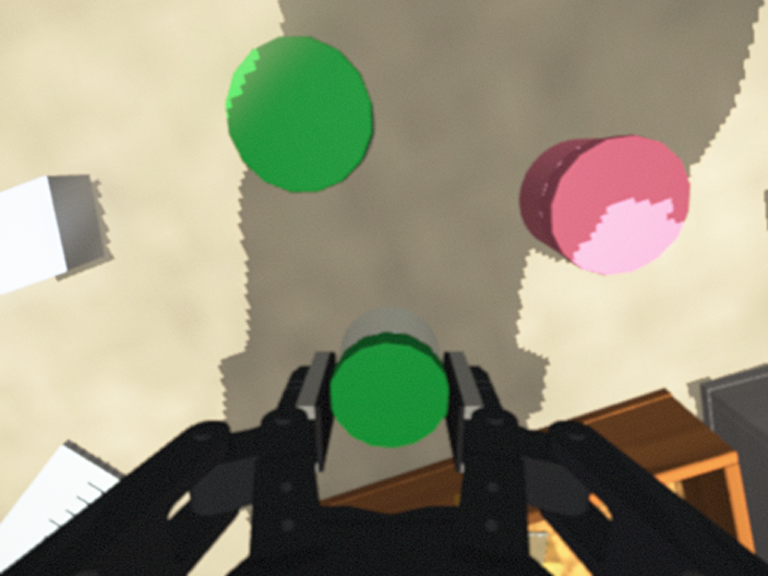

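```bash

python3 -m inch '[{"dx":0,"dy":0,"dz":-15,"rx":0,"ry":0,"rz":0,"hand":1},{"dx":0,"dy":0,"dz":-35,"rx":0,"ry":0,"rz":0,"hand":1},{"dx":0,"dy":0,"dz":-45,"rx":0,"ry":0,"rz":0.08,"hand":1},{"dx":0,"dy":0,"dz":-35,"rx":0,"ry":0,"rz":0.14,"hand":1},{"dx":0,"dy":0,"dz":-15,"rx":0,"ry":0,"rz":0.14,"hand":1},{"dx":0,"dy":0,"dz":0,"rx":0,"ry":0,"rz":0.14,"hand":1},{"dx":0,"dy":0,"dz":0,"rx":0,"ry":0,"rz":0.14,"hand":1},{"dx":0,"dy":0,"dz":0,"rx":0,"ry":0,"rz":0.14,"hand":1},{"dx":0,"dy":0,"dz":0,"rx":0,"ry":0,"rz":0.14,"hand":1},{"dx":0,"dy":0,"dz":0,"rx":0,"ry":0,"rz":0.14,"hand":1}]' 50
python3 -c "
from h import *
go([.666,.165,.16],np.pi/2)"
```

```text
clock: 13.35
position: [0.5268, -0.2642, 0.1619]
tool_rot: [3.139, 0.0, 1.727]
force: [-0.0, 0.4, -0.7]
grip_width: 0.038
{'pos': array([ 0.5268, -0.2642,  0.1619]), 'rot': array([3.1393e+00, 1.0000e-04, 1.7271e+00]), 'q7': 0.78, 't': 13.3, 'shift': array([402.3, 204.3,   2.3]), 'rz': np.float64(0.1563), 'rz_alt': np.float64(-2.9853)}
```

```bash

python3 -m inch '[{"dx":0,"dy":0,"dz":0,"rx":0,"ry":0,"rz":0.1,"hand":1},{"dx":0,"dy":0,"dz":0,"rx":0,"ry":0,"rz":0.016,"hand":1},{"dx":25,"dy":8,"dz":0,"rx":0,"ry":0,"rz":0,"hand":1},{"dx":45,"dy":15,"dz":0,"rx":0,"ry":0,"rz":0,"hand":1},{"dx":45,"dy":15,"dz":0,"rx":0,"ry":0,"rz":0,"hand":1},{"dx":45,"dy":15,"dz":0,"rx":0,"ry":0,"rz":0,"hand":1},{"dx":45,"dy":15,"dz":0,"rx":0,"ry":0,"rz":0,"hand":1},{"dx":45,"dy":15,"dz":0,"rx":0,"ry":0,"rz":0,"hand":1},{"dx":45,"dy":15,"dz":0,"rx":0,"ry":0,"rz":0,"hand":1},{"dx":45,"dy":15,"dz":0,"rx":0,"ry":0,"rz":0,"hand":1}]' 50
python3 -m inch '[{"dx":40,"dy":12,"dz":0,"rx":0,"ry":0,"rz":0,"hand":1},{"dx":20,"dy":8,"dz":0,"rx":0,"ry":0,"rz":0,"hand":1},{"dx":0,"dy":0,"dz":0,"rx":0,"ry":0,"rz":0,"hand":1},{"dx":0,"dy":0,"dz":0,"rx":0,"ry":0,"rz":0,"hand":1}]' 50
python3 obj.py b1 blue_tray,steel_tray,forceps_0 '[[.666,.165,.015],np.pi/2]'
```

```text
clock: 14.35
position: [0.624, 0.0826, 0.1613]
tool_rot: [3.14, -0.001, 1.62]
force: [0.9, -0.3, -0.2]
grip_width: 0.0384
clock: 14.75
position: [0.6409, 0.1411, 0.1607]
tool_rot: [3.141, -0.0, 1.619]
force: [0.7, -1.0, -0.5]
grip_width: 0.0384
blue_tray 0.57 box1.5 [327. 169. 532. 432.] [ 31  88 163] ztop 0.0407 n 14102 rect [663.9 117.9] [120.7 172.1] 0.8 circ [663.5 118.5] 103.2
blue_tray 0.34 box1.5 [544. 317. 611. 400.] [106  74  42] ztop 0.0757 n 1565 rect [770.5  92.3] [15.6 15.5] 49.7 circ [770.5  92.1] 8.5
steel_tray 0.86 box1.5 [318. 427. 465. 516.] [209 202 193] ztop 0.0299 n 4097 rect [654.8  -4.4] [ 61.3 112.5] 80.0 circ [653.7 -13.6] 59.7
forceps_0 0.9 box1.5 [ 72. 298. 218. 329.] [113 107 101] ztop 0.0107 n 861 rect [465.4  97.5] [103.7  11.2] 9.2 circ [465.6  96.6] 51.8
{'pos': array([0.6409, 0.14  , 0.1604]), 'rot': array([ 3.1413, -0.    ,  1.6158]), 'q7': 0.01, 't': 14.9, 'shift': array([ 23.8,  26.1, 145.5]), 'rz': np.float64(0.045), 'rz_alt': np.float64(-3.0966)}
```

View pics/w_b1.png

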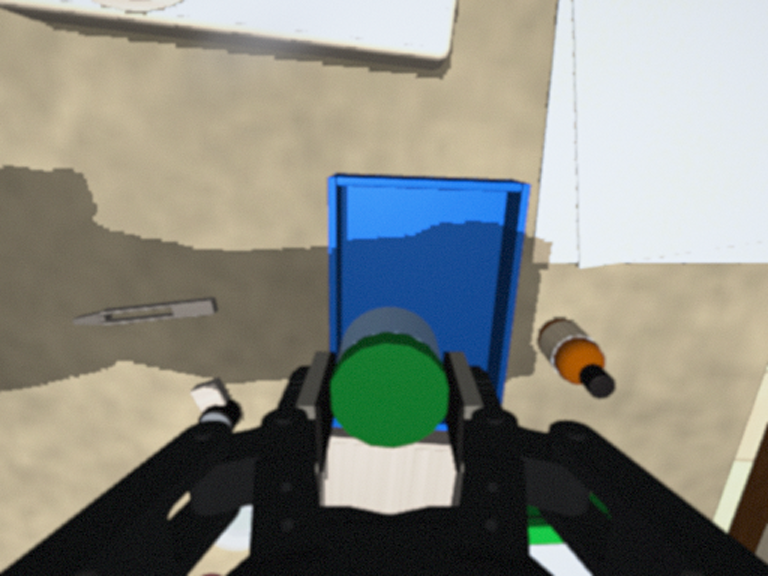

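```bash

python3 -m inch '[{"dx":14,"dy":11,"dz":0,"rx":0,"ry":0,"rz":0.02,"hand":1},{"dx":14,"dy":11,"dz":20,"rx":0,"ry":0,"rz":0.02,"hand":1},{"dx":0,"dy":0,"dz":40,"rx":0,"ry":0,"rz":0,"hand":1},{"dx":0,"dy":0,"dz":40,"rx":0,"ry":0,"rz":0,"hand":1},{"dx":0,"dy":0,"dz":25,"rx":0,"ry":0,"rz":0,"hand":1},{"dx":0,"dy":0,"dz":12,"rx":0,"ry":0,"rz":0,"hand":1},{"dx":0,"dy":0,"dz":0,"rx":0,"ry":0,"rz":0,"hand":1},{"dx":0,"dy":0,"dz":0,"rx":0,"ry":0,"rz":0,"hand":1}]' 50
python3 -c "
from h import *
go([.664,.170,.0225])"
```

```text
clock: 15.75
position: [0.6624, 0.1695, 0.0237]
tool_rot: [3.141, -0.0, 1.576]
force: [-0.6, -0.6, 0.4]
grip_width: 0.0379
{'pos': array([0.6624, 0.1695, 0.0237]), 'rot': array([ 3.1407e+00, -1.0000e-04,  1.5762e+00]), 'q7': -0.01, 't': 15.8, 'shift': array([0.4, 1.6, 1.2])}
```

```bash

python3 -m inch '[{"dx":0,"dy":0,"dz":1,"rx":0,"ry":0,"rz":0,"hand":1},{"dx":0,"dy":0,"dz":0,"rx":0,"ry":0,"rz":0,"hand":-0.1},{"dx":0,"dy":0,"dz":0,"rx":0,"ry":0,"rz":0,"hand":-0.3},{"dx":0,"dy":0,"dz":0,"rx":0,"ry":0,"rz":0,"hand":-0.3},{"dx":0,"dy":0,"dz":-15,"rx":0,"ry":0,"rz":0,"hand":-0.3},{"dx":0,"dy":0,"dz":-40,"rx":0,"ry":0,"rz":0,"hand":-0.3},{"dx":0,"dy":0,"dz":-45,"rx":0,"ry":0,"rz":0,"hand":-1},{"dx":0,"dy":0,"dz":-45,"rx":0,"ry":0,"rz":0,"hand":-1},{"dx":0,"dy":0,"dz":-20,"rx":0,"ry":0,"rz":0,"hand":-1},{"dx":0,"dy":0,"dz":0,"rx":0,"ry":0,"rz":0,"hand":-1}]' 50
python3 -c "
from h import *
wv('b2');go([.5024,.3426,.19],np.radians(162))"
```

```text
clock: 16.75
position: [0.6634, 0.1702, 0.1917]
tool_rot: [3.136, -0.002, 1.577]
force: [-0.6, -0.4, -0.4]
grip_width: 0.0854
{'pos': array([0.6625, 0.1702, 0.1894]), 'rot': array([ 3.1387e+00, -1.2000e-03,  1.5768e+00]), 'q7': -0.07, 't': 16.8, 'shift': array([ 173.4, -159.1,   -0.8]), 'rz': np.float64(-1.2507), 'rz_alt': np.float64(1.8909)}
```

View pics/w_b2.png

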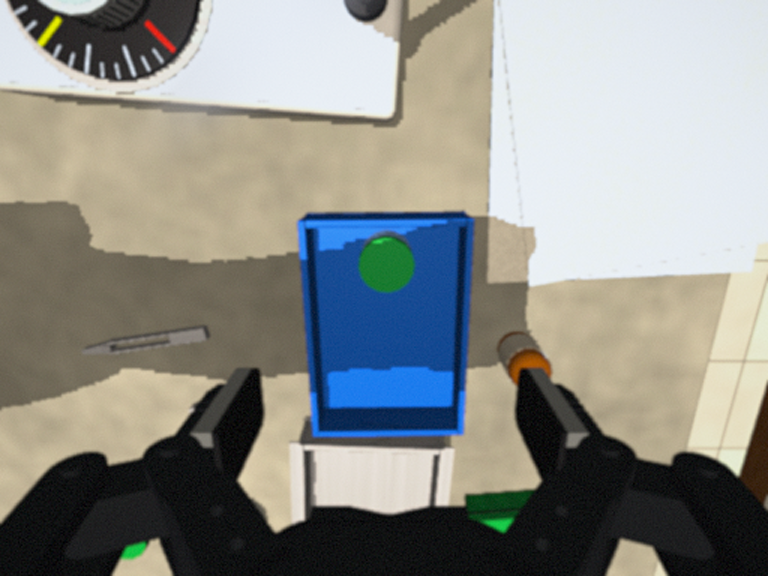

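```bash

python3 -m inch '[{"dx":0,"dy":-25,"dz":0,"rx":0,"ry":0,"rz":0,"hand":-1},{"dx":0,"dy":-45,"dz":0,"rx":0,"ry":0,"rz":0,"hand":-1},{"dx":10,"dy":-45,"dz":0,"rx":0,"ry":0,"rz":0,"hand":-1},{"dx":35,"dy":-30,"dz":0,"rx":0,"ry":0,"rz":0,"hand":-1},{"dx":45,"dy":-12,"dz":0,"rx":0,"ry":0,"rz":0,"hand":-1},{"dx":45,"dy":-2,"dz":0,"rx":0,"ry":0,"rz":0,"hand":-1},{"dx":30,"dy":0,"dz":0,"rx":0,"ry":0,"rz":0,"hand":-1},{"dx":8,"dy":0,"dz":0,"rx":0,"ry":0,"rz":-0.1,"hand":-1},{"dx":0,"dy":0,"dz":0,"rx":0,"ry":0,"rz":-0.14,"hand":-1},{"dx":0,"dy":0,"dz":0,"rx":0,"ry":0,"rz":-0.14,"hand":-1}]' 50
python3 -m inch '[{"dx":0,"dy":0,"dz":0,"rx":0,"ry":0,"rz":-0.14,"hand":-1},{"dx":0,"dy":0,"dz":0,"rx":0,"ry":0,"rz":-0.14,"hand":-1},{"dx":0,"dy":0,"dz":0,"rx":0,"ry":0,"rz":-0.14,"hand":-1},{"dx":0,"dy":0,"dz":0,"rx":0,"ry":0,"rz":-0.14,"hand":-1},{"dx":0,"dy":0,"dz":0,"rx":0,"ry":0,"rz":-0.14,"hand":-1},{"dx":0,"dy":0,"dz":0,"rx":0,"ry":0,"rz":-0.14,"hand":-1},{"dx":0,"dy":0,"dz":0,"rx":0,"ry":0,"rz":-0.03,"hand":-1},{"dx":0,"dy":0,"dz":0,"rx":0,"ry":0,"rz":0,"hand":-1}]' 50
python3 obj.py d1 stage_top '[[.5024,.3426,.06],np.radians(162)]'; python3 dial.py d1 .5024 .3426
```

```text
clock: 17.8
position: [0.5012, 0.3422, 0.1862]
tool_rot: [-3.14, 0.001, 1.963]
force: [0.5, 0.5, 0.3]
grip_width: 0.0853
clock: 18.6
position: [0.5017, 0.3417, 0.1866]
tool_rot: [-3.141, -0.001, 2.824]
force: [-0.0, -0.1, 0.9]
grip_width: 0.0851
stage_top 0.95 box1.5 [301. 193. 473. 349.] [94 94 92] ztop 0.0795 n 9495 rect [502.2 343.1] [54.9 55.3] 70.7 circ [502.1 342.7] 28.2
stage_top 0.31 box1.5 [  1. 356.  52. 412.] [128 125 122] ztop 0.0219 n 836 rect [517.1  16.3] [21.5 28.3] 59.3 circ [516.   14.4] 14.5
{'pos': array([0.5018, 0.3419, 0.1867]), 'rot': array([-3.1411e+00, -2.0000e-04,  2.8233e+00]), 'q7': 0.63, 't': 18.7, 'shift': array([ -0.4,   0.9, 126.7]), 'rz': np.float64(-0.0041), 'rz_alt': np.float64(3.1375)}
red0 -46.81870630021527 yel -135.9060466562599
index 176.61293645808456
```

View pics/w_d1.png

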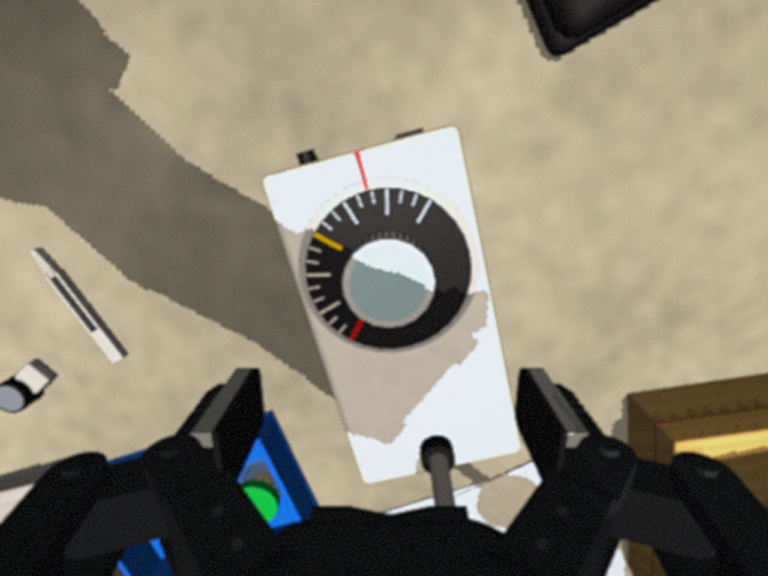

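```bash

python3 -m inch '[{"dx":-0.5,"dy":0.5,"dz":25,"rx":0,"ry":0,"rz":0,"hand":-1},{"dx":0,"dy":0,"dz":40,"rx":0,"ry":0,"rz":0,"hand":-1},{"dx":0,"dy":0,"dz":35,"rx":0,"ry":0,"rz":0,"hand":-1},{"dx":0,"dy":0,"dz":18,"rx":0,"ry":0,"rz":0,"hand":-1},{"dx":0,"dy":0,"dz":6,"rx":0,"ry":0,"rz":0,"hand":-0.8},{"dx":0,"dy":0,"dz":0,"rx":0,"ry":0,"rz":0,"hand":-0.6},{"dx":0,"dy":0,"dz":0,"rx":0,"ry":0,"rz":0,"hand":0},{"dx":0,"dy":0,"dz":0,"rx":0,"ry":0,"rz":0,"hand":1},{"dx":0,"dy":0,"dz":0,"rx":0,"ry":0,"rz":0,"hand":1},{"dx":0,"dy":0,"dz":0,"rx":0,"ry":0,"rz":0,"hand":1}]' 30
python3 -c "
from h import *
go()"
```

```text
clock: 19.7
position: [0.5024, 0.341, 0.0643]
tool_rot: [-3.14, 0.0, 2.825]
force: [-5.8, -9.7, 8.2]
grip_width: 0.0544
{'pos': array([0.5024, 0.341 , 0.0643]), 'rot': array([-3.1400e+00,  1.0000e-04,  2.8254e+00]), 'q7': 0.65, 't': 19.7}
```

```bash

python3 -m inch '[{"dx":0,"dy":-0.8,"dz":0,"rx":0,"ry":0,"rz":0.05,"hand":1},{"dx":0,"dy":0,"dz":0,"rx":0,"ry":0,"rz":0.12,"hand":1},{"dx":0,"dy":0,"dz":0,"rx":0,"ry":0,"rz":0.14,"hand":1},{"dx":0,"dy":0,"dz":0,"rx":0,"ry":0,"rz":0.14,"hand":1},{"dx":0,"dy":0,"dz":0,"rx":0,"ry":0,"rz":0.14,"hand":1},{"dx":0,"dy":0,"dz":0,"rx":0,"ry":0,"rz":0.14,"hand":1},{"dx":0,"dy":0,"dz":0,"rx":0,"ry":0,"rz":0.14,"hand":1}]' 30
python3 -m inch '[{"dx":0,"dy":0,"dz":0,"rx":0,"ry":0,"rz":0.14,"hand":1},{"dx":0,"dy":0,"dz":0,"rx":0,"ry":0,"rz":0.14,"hand":1},{"dx":0,"dy":0,"dz":0,"rx":0,"ry":0,"rz":0.12,"hand":1},{"dx":0,"dy":0,"dz":0,"rx":0,"ry":0,"rz":0.072,"hand":1},{"dx":0,"dy":0,"dz":0,"rx":0,"ry":0,"rz":0,"hand":1},{"dx":0,"dy":0,"dz":0,"rx":0,"ry":0,"rz":0,"hand":1}]' 30
python3 -c "
from h import *
go();wv('d2')"; python3 dial.py d2 .5022 .3427
```

```text
clock: 20.4
position: [0.5022, 0.3408, 0.0643]
tool_rot: [-3.141, 0.0, 1.95]
force: [-3.1, -8.7, 4.5]
grip_width: 0.0545
clock: 21.0
position: [0.5021, 0.3408, 0.0643]
tool_rot: [-3.141, 0.0, 1.483]
force: [-4.9, -9.5, 6.3]
grip_width: 0.0547
{'pos': array([0.5021, 0.3408, 0.0643]), 'rot': array([-3.1410e+00,  3.0000e-04,  1.4833e+00]), 'q7': -0.36, 't': 21.0}
red0 -123.34954949840491 yel 147.2369738958227
index 177.27070707691666
```

View pics/w_d2.png

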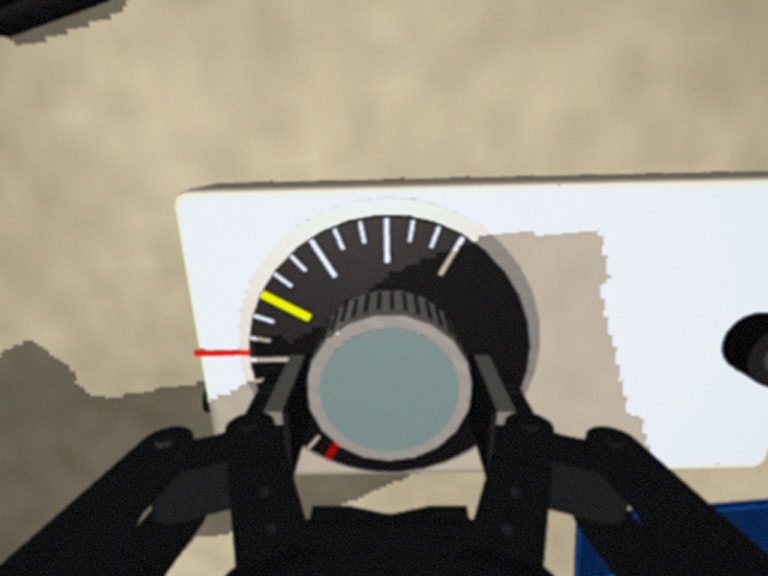

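```bash

python3 -m inch '[{"dx":0,"dy":0,"dz":0,"rx":0,"ry":0,"rz":0,"hand":-0.5},{"dx":0,"dy":0,"dz":0,"rx":0,"ry":0,"rz":0,"hand":-1},{"dx":0,"dy":0,"dz":0,"rx":0,"ry":0,"rz":0,"hand":-1},{"dx":0,"dy":0,"dz":0,"rx":0,"ry":0,"rz":0,"hand":-1},{"dx":0,"dy":0,"dz":-25,"rx":0,"ry":0,"rz":0,"hand":-1},{"dx":0,"dy":0,"dz":-45,"rx":0,"ry":0,"rz":0,"hand":-1},{"dx":0,"dy":0,"dz":-40,"rx":0,"ry":0,"rz":0,"hand":-1},{"dx":0,"dy":0,"dz":0,"rx":0,"ry":0,"rz":0,"hand":-1},{"dx":0,"dy":0,"dz":0,"rx":0,"ry":0,"rz":0,"hand":-1}]' 30
python3 obj.py d3 stage_top '[[.5024,.3426,.06],1.4833]'; python3 dial.py d3 .5022 .3427;python3 dial.py d3 .5022 .3437;python3 dial.py d3 .5032 .3427
```

```text
clock: 21.95
position: [0.5024, 0.3421, 0.1737]
tool_rot: [3.141, -0.002, 1.485]
force: [0.4, 0.5, -0.5]
grip_width: 0.0855
stage_top 0.93 box1.5 [302. 191. 482. 360.] [86 88 85] ztop 0.0795 n 10245 rect [502.8 342.7] [55.6 55.1] 58.2 circ [502.8 342.5] 28.3
{'pos': array([0.5018, 0.3416, 0.1722]), 'rot': array([-3.1407e+00,  6.0000e-04,  1.4849e+00]), 'q7': -0.43, 't': 22.1, 'shift': array([  1.1,   0.6, 112.2]), 'rz': np.float64(0.0016), 'rz_alt': np.float64(-3.14)}
red0 -122.98765425101469 yel 146.84795768738968
index 177.07571787179333
red0 -122.2923580648092 yel 147.98050197698444
index 177.95133270364397
red0 -124.07507388047881 yel 147.59729306122105
index 177.1458871987073
```

View pics/w_d3.png

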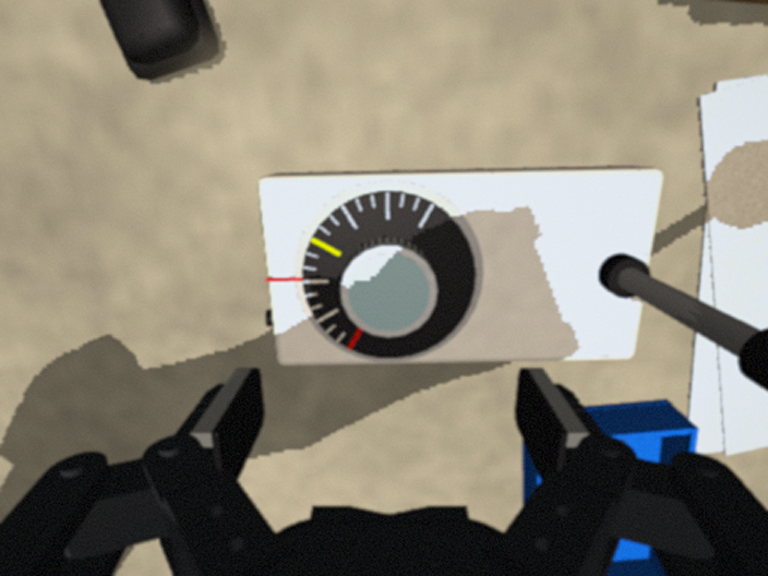

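Reading about 59.9° from both marks, with the long 60 tick level with the red line at (283,280) to (315,282). Next the forceps.

```bash

python3 -m inch '[{"dx":-20,"dy":-2,"dz":0,"rx":0,"ry":0,"rz":0,"hand":-1},{"dx":-45,"dy":-3,"dz":0,"rx":0,"ry":0,"rz":0,"hand":-1},{"dx":-48,"dy":-3,"dz":0,"rx":0,"ry":0,"rz":0,"hand":-1},{"dx":-48,"dy":-3,"dz":0,"rx":0,"ry":0,"rz":0,"hand":-1},{"dx":-45,"dy":-3,"dz":0,"rx":0,"ry":0,"rz":0,"hand":-1},{"dx":-30,"dy":-2,"dz":0,"rx":0,"ry":0,"rz":0,"hand":-1},{"dx":-10,"dy":0,"dz":0,"rx":0,"ry":0,"rz":0.13,"hand":-1},{"dx":0,"dy":0,"dz":0,"rx":0,"ry":0,"rz":0.14,"hand":-1},{"dx":0,"dy":0,"dz":0,"rx":0,"ry":0,"rz":0.14,"hand":-1},{"dx":0,"dy":0,"dz":0,"rx":0,"ry":0,"rz":0.14,"hand":-1}]' 50
python3 -m inch '[{"dx":0,"dy":0,"dz":0,"rx":0,"ry":0,"rz":0.14,"hand":-1},{"dx":0,"dy":0,"dz":0,"rx":0,"ry":0,"rz":0.14,"hand":-1},{"dx":0,"dy":0,"dz":0,"rx":0,"ry":0,"rz":0.14,"hand":-1},{"dx":0,"dy":0,"dz":0,"rx":0,"ry":0,"rz":0.14,"hand":-1},{"dx":0,"dy":0,"dz":0,"rx":0,"ry":0,"rz":0.14,"hand":-0.5},{"dx":0,"dy":0,"dz":0,"rx":0,"ry":0,"rz":0.08,"hand":-0.5},{"dx":0,"dy":0,"dz":0,"rx":0,"ry":0,"rz":0,"hand":-0.5},{"dx":0,"dy":0,"dz":0,"rx":0,"ry":0,"rz":0,"hand":-0.5}]' 50
python3 obj.py f1 forceps_0,loupe '[[.465,.0975,.005],np.radians(9)]'
```

```text
clock: 23.05
position: [0.4648, 0.0976, 0.1722]
tool_rot: [-3.141, 0.001, 0.929]
force: [1.0, 1.0, -0.0]
grip_width: 0.0854
clock: 23.85
position: [0.4649, 0.0978, 0.1724]
tool_rot: [3.141, 0.001, 0.158]
force: [0.6, -0.7, 0.3]
grip_width: 0.0639
forceps_0 0.61 box1.5 [382. 190. 403. 327.] [133 127 118] ztop 0.0108 n 790 rect [465.6  97. ] [101.8  10.6] 9.4 circ [465.8  96.3] 50.9
loupe 0.63 box1.5 [473. 186. 552. 233.] [126 125 125] ztop 0.0219 n 1090 rect [515.4  13.6] [27.3 26.8] 48.2 circ [515.4  13.3] 13.9
{'pos': array([0.4651, 0.0979, 0.1728]), 'rot': array([-3.1416e+00,  3.0000e-04,  1.5630e-01]), 'q7': -1.09, 't': 24.0, 'shift': array([-1.000e-01,  3.000e-01,  1.678e+02]), 'rz': np.float64(-0.0008), 'rz_alt': np.float64(3.1408)}
```

View pics/w_f1.png

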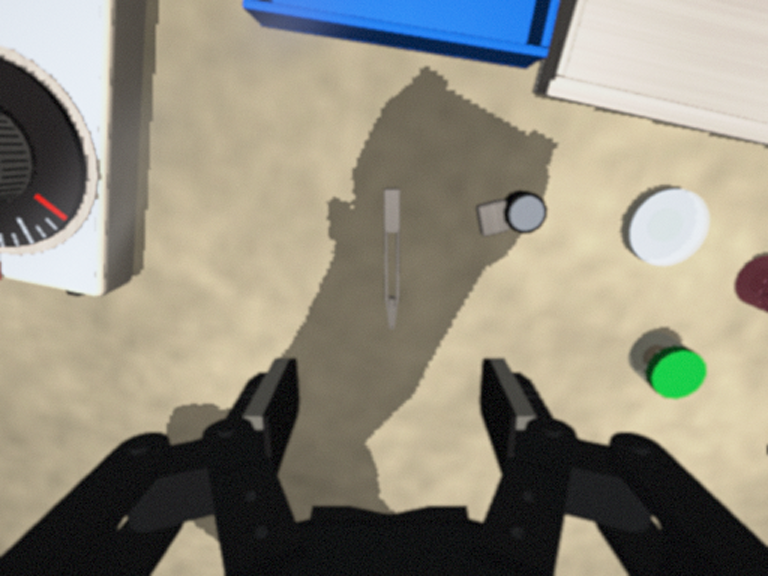

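```bash

python3 -m inch '[{"dx":3,"dy":0,"dz":25,"rx":0,"ry":0,"rz":0,"hand":-0.5},{"dx":0,"dy":0,"dz":45,"rx":0,"ry":0,"rz":0,"hand":-0.5},{"dx":0,"dy":0,"dz":45,"rx":0,"ry":0,"rz":0,"hand":-0.3},{"dx":0,"dy":0,"dz":30,"rx":0,"ry":0,"rz":0,"hand":0},{"dx":0,"dy":0,"dz":15,"rx":0,"ry":0,"rz":0,"hand":0.3},{"dx":0,"dy":0,"dz":8,"rx":0,"ry":0,"rz":0,"hand":0.3},{"dx":0,"dy":0,"dz":0,"rx":0,"ry":0,"rz":0,"hand":0.3},{"dx":0,"dy":0,"dz":0,"rx":0,"ry":0,"rz":0,"hand":0.3}]' 50
python3 -c "
from h import *
go();wv('f2')"
```

```text
clock: 24.8
position: [0.4686, 0.0985, 0.0056]
tool_rot: [-3.141, -0.001, 0.155]
force: [-0.1, 0.0, 0.7]
grip_width: 0.0298
{'pos': array([0.4686, 0.0985, 0.0056]), 'rot': array([-3.1414e+00, -9.0000e-04,  1.5500e-01]), 'q7': -0.82, 't': 24.8}
```

View pics/w_f2.png

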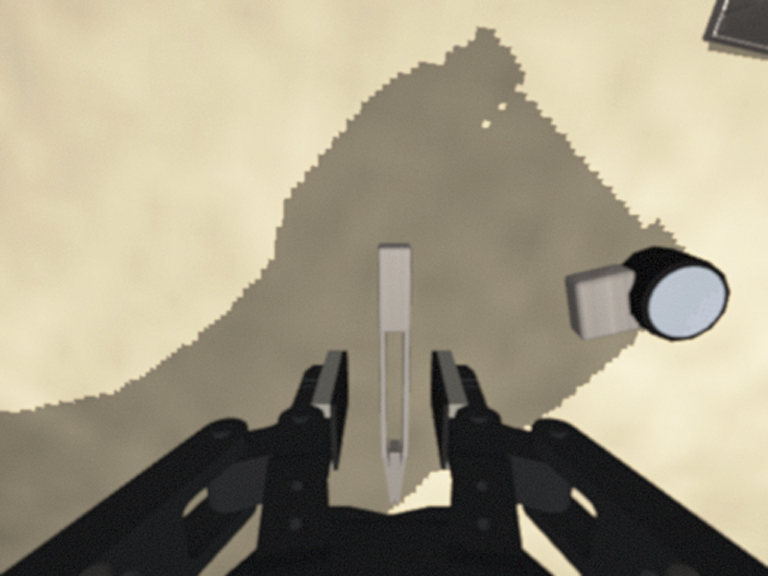

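```bash

python3 -m inch '[{"dx":0,"dy":0,"dz":2,"rx":0,"ry":0,"rz":0,"hand":0.5},{"dx":0,"dy":0,"dz":0,"rx":0,"ry":0,"rz":0,"hand":1},{"dx":0,"dy":0,"dz":0,"rx":0,"ry":0,"rz":0,"hand":1},{"dx":0,"dy":0,"dz":0,"rx":0,"ry":0,"rz":0,"hand":1},{"dx":0,"dy":0,"dz":-15,"rx":0,"ry":0,"rz":0,"hand":1},{"dx":0,"dy":0,"dz":-35,"rx":0,"ry":0,"rz":0,"hand":1},{"dx":0,"dy":0,"dz":-45,"rx":0,"ry":0,"rz":0,"hand":1},{"dx":0,"dy":0,"dz":-45,"rx":0,"ry":0,"rz":0,"hand":1},{"dx":0,"dy":0,"dz":-10,"rx":0,"ry":0,"rz":0,"hand":1}]' 60
python3 -c "
from h import *
go([.655,-.066,.15],np.pi/2);wv('f3')"
```

```text
clock: 25.75
position: [0.4694, 0.0986, 0.1566]
tool_rot: [-3.14, -0.004, 0.155]
force: [1.2, 0.3, -1.1]
grip_width: 0.0086
{'pos': array([0.4694, 0.0986, 0.1566]), 'rot': array([-3.1404, -0.0043,  0.1546]), 'q7': -1.07, 't': 25.8, 'shift': array([158. , 191.2,   7.1]), 'rz': np.float64(-1.4162), 'rz_alt': np.float64(1.7254)}
```

View pics/w_f3.png

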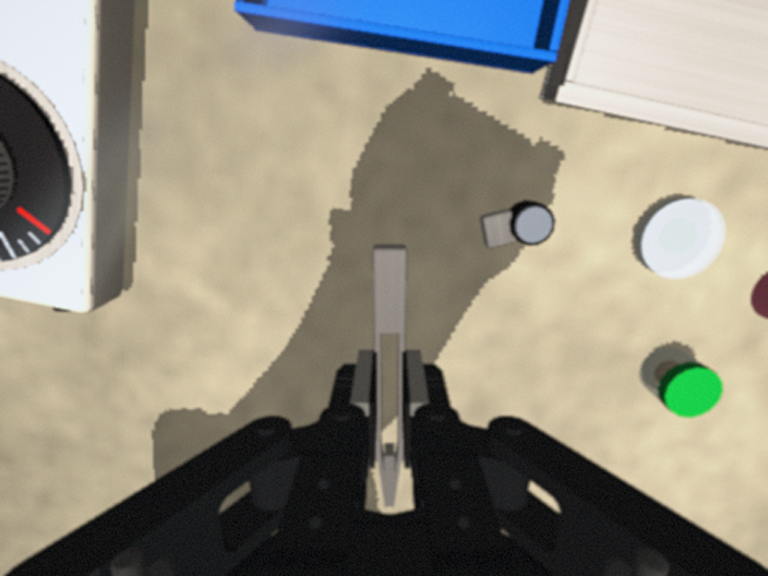

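Forceps are held at (390,400). I'm carrying them to the steel tray, then turning them along its length.

```bash

python3 -m inch '[{"dx":15,"dy":18,"dz":0,"rx":0,"ry":0,"rz":0,"hand":1},{"dx":26,"dy":31,"dz":0,"rx":0,"ry":0,"rz":0,"hand":1},{"dx":29,"dy":35,"dz":0,"rx":0,"ry":0,"rz":0,"hand":1},{"dx":29,"dy":35,"dz":0,"rx":0,"ry":0,"rz":0,"hand":1},{"dx":29,"dy":35,"dz":0,"rx":0,"ry":0,"rz":0,"hand":1},{"dx":20,"dy":25,"dz":0,"rx":0,"ry":0,"rz":0,"hand":1},{"dx":10,"dy":12,"dz":0,"rx":0,"ry":0,"rz":-0.08,"hand":1},{"dx":0,"dy":0,"dz":0,"rx":0,"ry":0,"rz":-0.14,"hand":1},{"dx":0,"dy":0,"dz":0,"rx":0,"ry":0,"rz":-0.14,"hand":1},{"dx":0,"dy":0,"dz":0,"rx":0,"ry":0,"rz":-0.14,"hand":1}]' 60
python3 -m inch '[{"dx":0,"dy":0,"dz":0,"rx":0,"ry":0,"rz":-0.14,"hand":1},{"dx":0,"dy":0,"dz":0,"rx":0,"ry":0,"rz":-0.14,"hand":1},{"dx":0,"dy":0,"dz":0,"rx":0,"ry":0,"rz":-0.14,"hand":1},{"dx":0,"dy":0,"dz":0,"rx":0,"ry":0,"rz":-0.14,"hand":1},{"dx":0,"dy":0,"dz":0,"rx":0,"ry":0,"rz":-0.14,"hand":1},{"dx":0,"dy":0,"dz":0,"rx":0,"ry":0,"rz":-0.14,"hand":1},{"dx":0,"dy":0,"dz":0,"rx":0,"ry":0,"rz":-0.07,"hand":1},{"dx":0,"dy":0,"dz":0,"rx":0,"ry":0,"rz":0,"hand":1},{"dx":0,"dy":0,"dz":0,"rx":0,"ry":0,"rz":0,"hand":1}]' 60
python3 obj.py f4 steel_tray,jar_0 '[[.655,-.066,.012],np.pi/2]'
```

```text
clock: 26.8
position: [0.6533, -0.0659, 0.1515]
tool_rot: [-3.14, 0.001, 0.66]
force: [0.2, 0.7, -0.9]
grip_width: 0.0087
clock: 27.7
position: [0.6534, -0.0659, 0.1522]
tool_rot: [-3.141, -0.001, 1.562]
force: [-0.7, -0.3, -0.6]
grip_width: 0.0086
steel_tray 0.62 box1.5 [262. 122. 504. 412.] [165 161 156] ztop 0.0412 n 22908 rect [648.5 -65. ] [176.2 132.5] 87.7 circ [648.2 -64.6] 108.6
jar_0 0.83 box1.5 [ 12. 318. 100. 390.] [ 57 151  74] ztop 0.0357 n 2097 rect [ 421.1 -120.4] [39.7 39.8] 56.7 circ [ 420.4 -120.3] 21.0
jar_0 0.74 box1.5 [  0. 488.  59. 557.] [23 22 21] ztop 0.0352 n 1384 rect [ 364.  -267.5] [39.8 24.8] 77.9 circ [ 357.3 -266. ] 20.0
jar_0 0.61 box1.5 [140. 394. 208. 458.] [177 119 137] ztop 0.0357 n 1711 rect [ 492.6 -180.2] [40.1 39.1] 54.5 circ [ 493.2 -180.3] 20.4
jar_0 0.55 box1.5 [ 82. 473. 149. 525.] [ 75 117  76] ztop 0.0354 n 580 rect [ 431.5 -243.4] [31.7  9. ] 31.0 circ [ 433.2 -246.4] 15.8
{'pos': array([ 0.6536, -0.0658,  0.1525]), 'rot': array([-3.1412e+00, -1.0000e-04,  1.5634e+00]), 'q7': 0.3, 't': 27.9, 'shift': array([ -0.2,   1.5, 140.5]), 'rz': np.float64(-0.0074), 'rz_alt': np.float64(3.1342)}
```

View pics/w_f4.png

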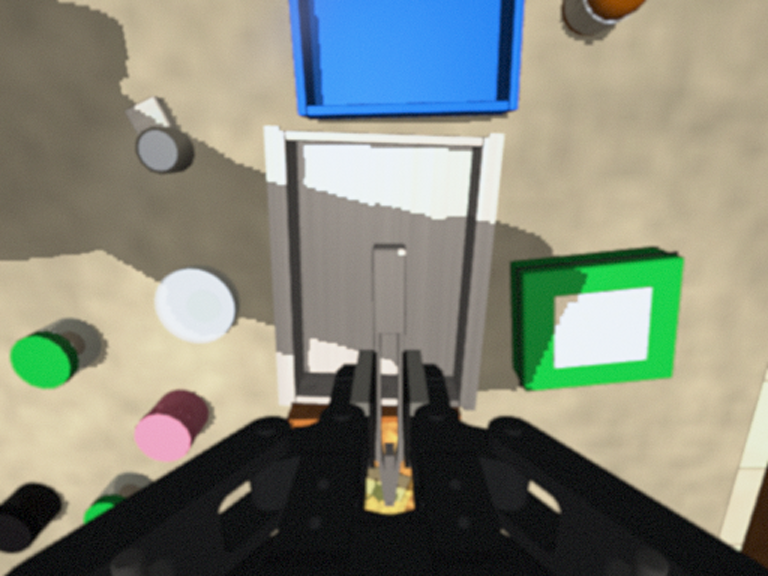

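```bash

python3 -m inch '[{"dx":0,"dy":0,"dz":25,"rx":0,"ry":0,"rz":0,"hand":1},{"dx":0,"dy":0,"dz":40,"rx":0,"ry":0,"rz":0,"hand":1},{"dx":0,"dy":0,"dz":40,"rx":0,"ry":0,"rz":0,"hand":1},{"dx":0,"dy":0,"dz":22,"rx":0,"ry":0,"rz":0,"hand":1},{"dx":0,"dy":0,"dz":12,"rx":0,"ry":0,"rz":0,"hand":1},{"dx":0,"dy":0,"dz":3,"rx":0,"ry":0,"rz":0,"hand":1},{"dx":0,"dy":0,"dz":0,"rx":0,"ry":0,"rz":0,"hand":1},{"dx":0,"dy":0,"dz":0,"rx":0,"ry":0,"rz":0,"hand":1}]' 60
```

```text
clock: 28.65
position: [0.6545, -0.0661, 0.0122]
tool_rot: [3.14, 0.0, 1.565]
force: [-0.0, 0.7, 0.3]
grip_width: 0.0086
```

```bash

python3 -m inch '[{"dx":0,"dy":0,"dz":3,"rx":0,"ry":0,"rz":0,"hand":1},{"dx":0,"dy":0,"dz":0,"rx":0,"ry":0,"rz":0,"hand":0.5},{"dx":0,"dy":0,"dz":0,"rx":0,"ry":0,"rz":0,"hand":0.3},{"dx":0,"dy":0,"dz":0,"rx":0,"ry":0,"rz":0,"hand":0.2},{"dx":0,"dy":0,"dz":-15,"rx":0,"ry":0,"rz":0,"hand":0.2},{"dx":0,"dy":0,"dz":-40,"rx":0,"ry":0,"rz":0,"hand":0},{"dx":0,"dy":0,"dz":-45,"rx":0,"ry":0,"rz":0,"hand":-0.5},{"dx":0,"dy":0,"dz":-45,"rx":0,"ry":0,"rz":0,"hand":-0.5},{"dx":0,"dy":0,"dz":-25,"rx":0,"ry":0,"rz":0,"hand":-0.5}]' 50
python3 -c "
from h import *
wv('f5');go([.42,-.12,.17],np.pi/2)"
```

```text
clock: 29.55
position: [0.6546, -0.0665, 0.1829]
tool_rot: [3.137, 0.0, 1.564]
force: [0.4, 0.3, 0.1]
grip_width: 0.0642
{'pos': array([ 0.6557, -0.0667,  0.1857]), 'rot': array([3.1339e+00, 1.0000e-04, 1.5641e+00]), 'q7': 0.29, 't': 29.6, 'shift': array([ -54.9, -235.5,   13.9]), 'rz': np.float64(-0.0066), 'rz_alt': np.float64(3.1349)}
```

View pics/w_f5.png

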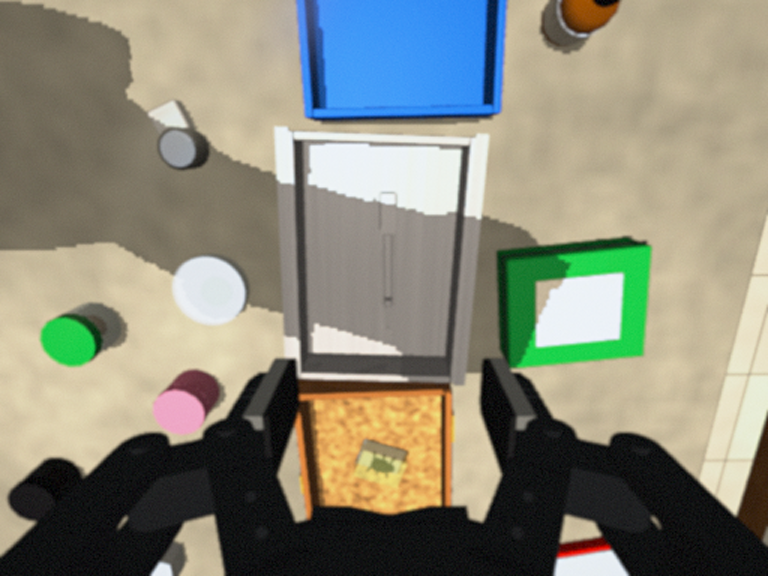

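```bash

python3 -m inch '[{"dx":-6,"dy":-25,"dz":0,"rx":0,"ry":0,"rz":0,"hand":-0.5},{"dx":-11,"dy":-45,"dz":0,"rx":0,"ry":0,"rz":0,"hand":-0.5},{"dx":-11,"dy":-45,"dz":0,"rx":0,"ry":0,"rz":0,"hand":-0.5},{"dx":-11,"dy":-45,"dz":0,"rx":0,"ry":0,"rz":0,"hand":-0.5},{"dx":-9,"dy":-40,"dz":0,"rx":0,"ry":0,"rz":0,"hand":-0.5},{"dx":-6,"dy":-25,"dz":0,"rx":0,"ry":0,"rz":0,"hand":-0.5},{"dx":0,"dy":-10,"dz":0,"rx":0,"ry":0,"rz":0,"hand":-0.5},{"dx":0,"dy":0,"dz":0,"rx":0,"ry":0,"rz":0,"hand":-0.5},{"dx":0,"dy":0,"dz":0,"rx":0,"ry":0,"rz":0,"hand":-0.5}]' 50
python3 obj.py j3 jar_0,calcite '[[.42,-.12,.015],np.pi/2]'
```

```text
clock: 30.5
position: [0.4196, -0.1183, 0.1783]
tool_rot: [3.14, 0.0, 1.565]
force: [0.3, 0.7, -0.9]
grip_width: 0.0641
jar_0 0.96 box1.5 [387. 393. 440. 468.] [ 57 169  80] ztop 0.0358 n 1228 rect [ 439.2 -256.9] [39.9 37.5] 89.7 circ [ 439.  -256.7] 20.2
jar_0 0.89 box1.5 [283. 409. 343. 477.] [38 36 34] ztop 0.0358 n 1259 rect [ 357.8 -266.8] [39.3 37.3] 70.4 circ [ 357.4 -266.4] 20.1
jar_0 0.66 box1.5 [364. 239. 418. 303.] [ 38 122  55] ztop 0.0359 n 1311 rect [ 420.6 -120.3] [39.1 38.3] 43.6 circ [ 420.6 -120.5] 19.8
jar_0 0.6 box1.5 [460. 312. 517. 374.] [166  85  99] ztop 0.0358 n 1120 rect [ 491.5 -177.5] [38.8 33.8] 16.9 circ [ 492.1 -179.8] 19.6
calcite 0.63 box1.5 [397. 496. 428. 512.] [93 89 82] ztop 0.018 n 137 rect [ 433.4 -340.3] [ 5.5 13.4] 88.9 circ [ 433.4 -341.6] 6.8
calcite 0.63 box1.5 [387. 394. 436. 465.] [ 57 169  80] ztop 0.0358 n 1216 rect [ 438.3 -256.2] [39.5 37.1] 73.0 circ [ 439.  -256.7] 20.2
{'pos': array([ 0.4192, -0.1184,  0.1779]), 'rot': array([3.1415e+00, 4.0000e-04, 1.5654e+00]), 'q7': 0.42, 't': 30.6, 'shift': array([ -1.5,   0.8, 162.9]), 'rz': np.float64(-0.0054), 'rz_alt': np.float64(3.1362)}
```

View pics/w_j3.png

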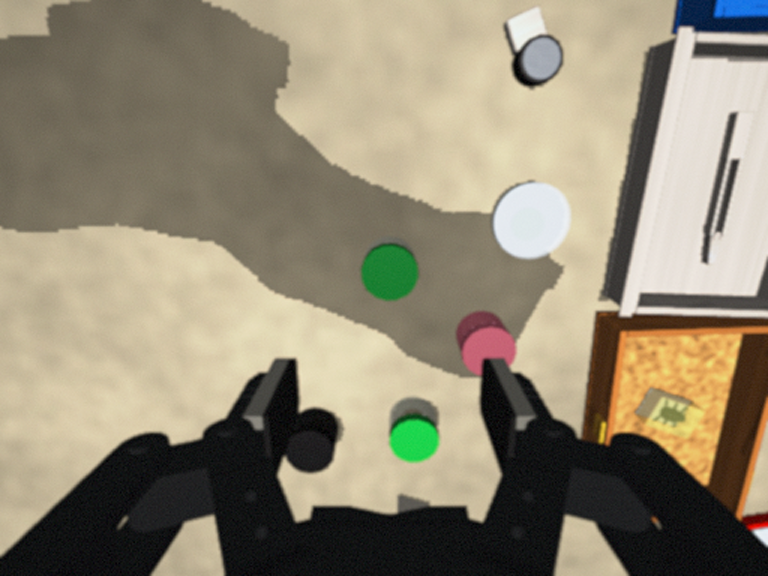

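```bash

python3 -m inch '[{"dx":-2,"dy":1.5,"dz":25,"rx":0,"ry":0,"rz":0,"hand":-0.5},{"dx":0,"dy":0,"dz":45,"rx":0,"ry":0,"rz":0,"hand":-0.5},{"dx":0,"dy":0,"dz":45,"rx":0,"ry":0,"rz":0,"hand":-0.5},{"dx":0,"dy":0,"dz":30,"rx":0,"ry":0,"rz":0,"hand":-0.5},{"dx":0,"dy":0,"dz":13,"rx":0,"ry":0,"rz":0,"hand":-0.5},{"dx":0,"dy":0,"dz":5,"rx":0,"ry":0,"rz":0,"hand":-0.5},{"dx":0,"dy":0,"dz":0,"rx":0,"ry":0,"rz":0,"hand":-0.3},{"dx":0,"dy":0,"dz":0,"rx":0,"ry":0,"rz":0,"hand":1},{"dx":0,"dy":0,"dz":0,"rx":0,"ry":0,"rz":0,"hand":1},{"dx":0,"dy":0,"dz":0,"rx":0,"ry":0,"rz":0,"hand":1}]' 50
python3 -m inch '[{"dx":0,"dy":0,"dz":-15,"rx":0,"ry":0,"rz":0,"hand":1},{"dx":0,"dy":0,"dz":-40,"rx":0,"ry":0,"rz":0,"hand":1},{"dx":0,"dy":0,"dz":-45,"rx":0,"ry":0,"rz":0,"hand":1},{"dx":0,"dy":0,"dz":-35,"rx":0,"ry":0,"rz":0,"hand":1},{"dx":0,"dy":0,"dz":-10,"rx":0,"ry":0,"rz":0,"hand":1}]' 50
python3 -c "
from h import *
wv('j4');go([.664,.118,.15],np.pi/2)"
```

```text
clock: 31.65
position: [0.4205, -0.1206, 0.0159]
tool_rot: [3.14, 0.0, 1.565]
force: [-0.9, -0.2, 9.0]
grip_width: 0.0378
clock: 32.15
position: [0.4212, -0.1206, 0.1635]
tool_rot: [3.136, -0.0, 1.565]
force: [0.4, 0.3, 0.0]
grip_width: 0.0381
{'pos': array([ 0.4213, -0.1204,  0.1632]), 'rot': array([ 3.1364e+00, -5.0000e-04,  1.5653e+00]), 'q7': 0.47, 't': 32.2, 'shift': array([239.7, 241.3,  14.6]), 'rz': np.float64(-0.0055), 'rz_alt': np.float64(3.1361)}
```

View pics/w_j4.png

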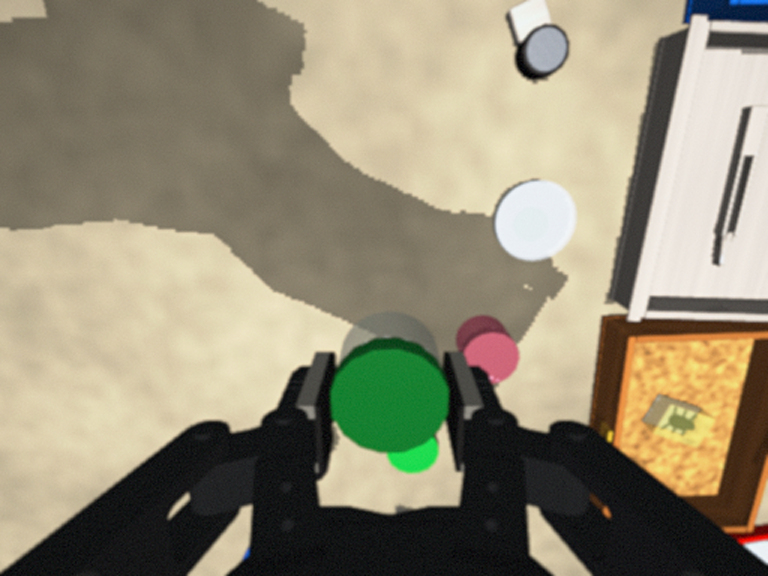

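```bash

python3 -m inch '[{"dx":15,"dy":15,"dz":0,"rx":0,"ry":0,"rz":0,"hand":1},{"dx":30,"dy":30,"dz":0,"rx":0,"ry":0,"rz":0,"hand":1},{"dx":33,"dy":33,"dz":0,"rx":0,"ry":0,"rz":0,"hand":1},{"dx":33,"dy":33,"dz":0,"rx":0,"ry":0,"rz":0,"hand":1},{"dx":33,"dy":33,"dz":0,"rx":0,"ry":0,"rz":0,"hand":1},{"dx":33,"dy":33,"dz":0,"rx":0,"ry":0,"rz":0,"hand":1},{"dx":30,"dy":32,"dz":0,"rx":0,"ry":0,"rz":0,"hand":1},{"dx":20,"dy":20,"dz":0,"rx":0,"ry":0,"rz":0,"hand":1},{"dx":11,"dy":12,"dz":0,"rx":0,"ry":0,"rz":0,"hand":1},{"dx":0,"dy":0,"dz":0,"rx":0,"ry":0,"rz":0,"hand":1}]' 50
python3 -c "
from h import *
wv('j5');go([.664,.116,.022],np.pi/2)"
```

```text
clock: 33.2
position: [0.6628, 0.1181, 0.1581]
tool_rot: [-3.141, -0.0, 1.567]
force: [-0.9, -0.0, -1.2]
grip_width: 0.0383
{'pos': array([0.662 , 0.1166, 0.1584]), 'rot': array([-3.1401e+00,  2.0000e-04,  1.5659e+00]), 'q7': 0.05, 't': 33.2, 'shift': array([ -0.5,   2.2, 136.4]), 'rz': np.float64(-0.0049), 'rz_alt': np.float64(3.1367)}
```

View pics/w_j5.png

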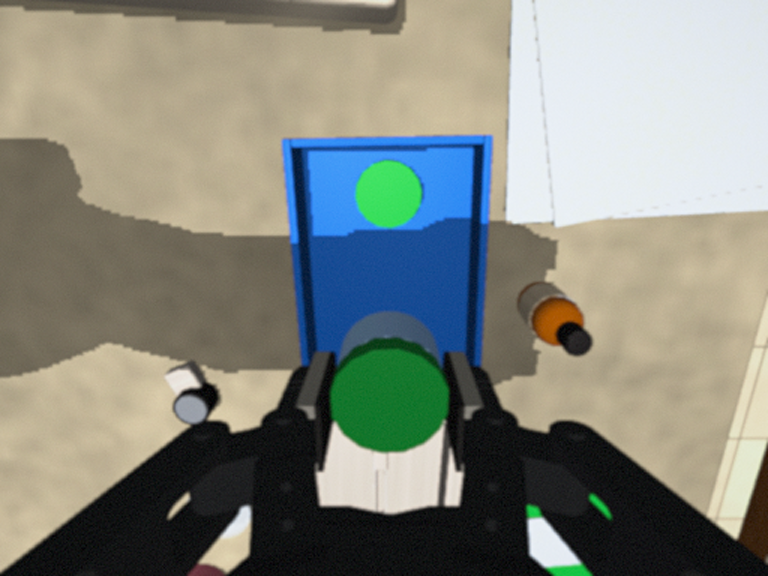

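```bash

python3 -m inch '[{"dx":0,"dy":2,"dz":25,"rx":0,"ry":0,"rz":0,"hand":1},{"dx":0,"dy":0,"dz":40,"rx":0,"ry":0,"rz":0,"hand":1},{"dx":0,"dy":0,"dz":40,"rx":0,"ry":0,"rz":0,"hand":1},{"dx":0,"dy":0,"dz":20,"rx":0,"ry":0,"rz":0,"hand":1},{"dx":0,"dy":0,"dz":11,"rx":0,"ry":0,"rz":0,"hand":1},{"dx":0,"dy":0,"dz":0,"rx":0,"ry":0,"rz":0,"hand":1},{"dx":0,"dy":0,"dz":0,"rx":0,"ry":0,"rz":0,"hand":1},{"dx":0,"dy":0,"dz":0,"rx":0,"ry":0,"rz":0,"hand":-0.1},{"dx":0,"dy":0,"dz":0,"rx":0,"ry":0,"rz":0,"hand":-0.3},{"dx":0,"dy":0,"dz":0,"rx":0,"ry":0,"rz":0,"hand":-0.3}]' 50
python3 -m inch '[{"dx":0,"dy":0,"dz":-15,"rx":0,"ry":0,"rz":0,"hand":-0.3},{"dx":0,"dy":0,"dz":-40,"rx":0,"ry":0,"rz":0,"hand":-0.3},{"dx":0,"dy":0,"dz":-45,"rx":0,"ry":0,"rz":0,"hand":-0.5},{"dx":0,"dy":0,"dz":-40,"rx":0,"ry":0,"rz":0,"hand":-0.5},{"dx":0,"dy":0,"dz":-15,"rx":0,"ry":0,"rz":0,"hand":-0.5}]' 50
python3 -c "
from h import *
wv('j6');go([.439,-.2568,.17],np.pi/2)"
```

```text
clock: 34.25
position: [0.6645, 0.1161, 0.0245]
tool_rot: [3.141, -0.0, 1.565]
force: [-0.6, 0.0, 0.2]
grip_width: 0.0557
clock: 34.75
position: [0.6658, 0.1158, 0.1844]
tool_rot: [3.136, -0.001, 1.564]
force: [1.1, 0.4, 1.0]
grip_width: 0.0638
{'pos': array([0.666 , 0.116 , 0.1849]), 'rot': array([ 3.1354e+00, -1.7000e-03,  1.5645e+00]), 'q7': 0.04, 't': 34.8, 'shift': array([-374.2, -224.8,   12.9]), 'rz': np.float64(-0.0063), 'rz_alt': np.float64(3.1353)}
```

View pics/w_j6.png

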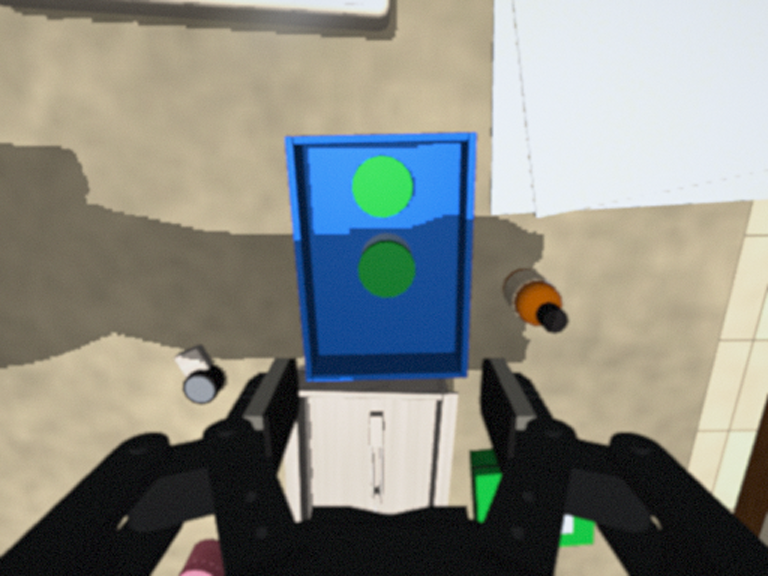

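```bash

python3 -m inch '[{"dx":-24,"dy":-15,"dz":0,"rx":0,"ry":0,"rz":0,"hand":-0.5},{"dx":-40,"dy":-24,"dz":0,"rx":0,"ry":0,"rz":0,"hand":-0.5},{"dx":-42,"dy":-25,"dz":0,"rx":0,"ry":0,"rz":0,"hand":-0.5},{"dx":-42,"dy":-25,"dz":0,"rx":0,"ry":0,"rz":0,"hand":-0.5},{"dx":-42,"dy":-25,"dz":0,"rx":0,"ry":0,"rz":0,"hand":-0.5},{"dx":-42,"dy":-25,"dz":0,"rx":0,"ry":0,"rz":0,"hand":-0.5},{"dx":-42,"dy":-25,"dz":0,"rx":0,"ry":0,"rz":0,"hand":-0.5},{"dx":-42,"dy":-25,"dz":0,"rx":0,"ry":0,"rz":0,"hand":-0.5},{"dx":-38,"dy":-22,"dz":0,"rx":0,"ry":0,"rz":0,"hand":-0.5},{"dx":-20,"dy":-14,"dz":0,"rx":0,"ry":0,"rz":0,"hand":-0.5}]' 50
python3 -m inch '[{"dx":0,"dy":0,"dz":0,"rx":0,"ry":0,"rz":0,"hand":-0.5},{"dx":0,"dy":0,"dz":0,"rx":0,"ry":0,"rz":0,"hand":-0.5}]' 50
python3 obj.py j7 jar_0,calcite '[[.439,-.2568,.015],np.pi/2]'
```

```text
clock: 35.8
position: [0.4347, -0.2596, 0.1793]
tool_rot: [3.142, 0.001, 1.561]
force: [-0.0, -0.3, 0.7]
grip_width: 0.0638
clock: 36.0
position: [0.4369, -0.2566, 0.1791]
tool_rot: [3.141, -0.0, 1.564]
force: [-0.1, 1.1, 0.0]
grip_width: 0.0639
jar_0 0.92 box1.5 [445. 123. 509. 185.] [233 186 212] ztop 0.036 n 1450 rect [ 491.8 -180.5] [38.  38.2] 5.7 circ [ 492.1 -180.8] 19.7
jar_0 0.87 box1.5 [244. 248. 311. 312.] [46 43 41] ztop 0.0359 n 1404 rect [ 356.9 -266.7] [39.2 38.8] 54.6 circ [ 357.  -266.6] 19.8
jar_0 0.73 box1.5 [364. 231. 421. 298.] [ 38 121  54] ztop 0.0359 n 1311 rect [ 439.1 -256.5] [38.9 38.8] 48.3 circ [ 438.9 -257. ] 20.1
jar_0 0.6 box1.5 [601.   0. 768. 106.] [190 184 175] ztop 0.041 n 6834 rect [ 621.5 -125. ] [51.  86.2] 89.2 circ [ 622.  -125.5] 49.2
calcite 0.65 box1.5 [374. 360. 417. 410.] [198 200 201] ztop 0.0259 n 665 rect [ 440.2 -354.1] [24.5 36. ] 68.3 circ [ 440.2 -354. ] 21.0
{'pos': array([ 0.4377, -0.2556,  0.1789]), 'rot': array([-3.1416e+00, -3.0000e-04,  1.5665e+00]), 'q7': 0.73, 't': 36.1, 'shift': array([ -1.2,   1.3, 163.9]), 'rz': np.float64(-0.0043), 'rz_alt': np.float64(3.1373)}
```

View pics/w_j7.png

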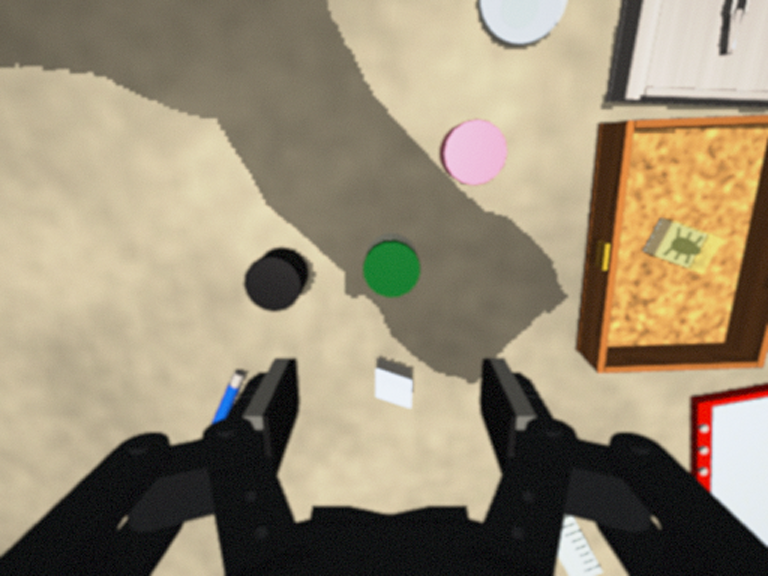

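```bash

python3 -m inch '[{"dx":-1,"dy":1,"dz":25,"rx":0,"ry":0,"rz":0,"hand":-0.5},{"dx":0,"dy":0,"dz":45,"rx":0,"ry":0,"rz":0,"hand":-0.5},{"dx":0,"dy":0,"dz":45,"rx":0,"ry":0,"rz":0,"hand":-0.5},{"dx":0,"dy":0,"dz":30,"rx":0,"ry":0,"rz":0,"hand":-0.5},{"dx":0,"dy":0,"dz":14,"rx":0,"ry":0,"rz":0,"hand":-0.5},{"dx":0,"dy":0,"dz":5,"rx":0,"ry":0,"rz":0,"hand":-0.5},{"dx":0,"dy":0,"dz":0,"rx":0,"ry":0,"rz":0,"hand":-0.3},{"dx":0,"dy":0,"dz":0,"rx":0,"ry":0,"rz":0,"hand":1},{"dx":0,"dy":0,"dz":0,"rx":0,"ry":0,"rz":0,"hand":1},{"dx":0,"dy":0,"dz":0,"rx":0,"ry":0,"rz":0,"hand":1}]' 50
python3 -m inch '[{"dx":0,"dy":0,"dz":-15,"rx":0,"ry":0,"rz":0,"hand":1},{"dx":0,"dy":0,"dz":-40,"rx":0,"ry":0,"rz":0,"hand":1},{"dx":0,"dy":0,"dz":-45,"rx":0,"ry":0,"rz":0,"hand":1},{"dx":0,"dy":0,"dz":-35,"rx":0,"ry":0,"rz":0,"hand":1},{"dx":0,"dy":0,"dz":-10,"rx":0,"ry":0,"rz":0,"hand":1}]' 50
python3 -c "
from h import *
wv('j8');go([.663,.064,.15],np.pi/2)"
```

```text
clock: 37.15
position: [0.4389, -0.2579, 0.0165]
tool_rot: [3.139, 0.001, 1.565]
force: [-1.2, 1.2, 8.1]
grip_width: 0.0384
clock: 37.65
position: [0.4394, -0.2583, 0.1642]
tool_rot: [3.136, 0.002, 1.565]
force: [0.5, -1.0, -1.2]
grip_width: 0.0379
{'pos': array([ 0.4395, -0.2581,  0.1638]), 'rot': array([3.136e+00, 1.300e-03, 1.565e+00]), 'q7': 0.76, 't': 37.7, 'shift': array([323.4, 221.6,  14.7]), 'rz': np.float64(-0.0058), 'rz_alt': np.float64(3.1358)}
```

View pics/w_j8.png

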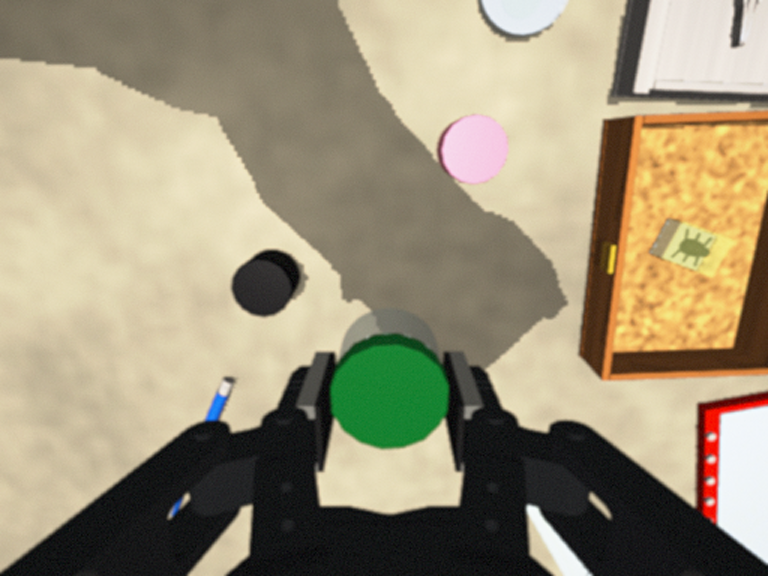

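```bash

python3 -m inch '[{"dx":20,"dy":14,"dz":0,"rx":0,"ry":0,"rz":0,"hand":1},{"dx":36,"dy":25,"dz":0,"rx":0,"ry":0,"rz":0,"hand":1},{"dx":40,"dy":27,"dz":0,"rx":0,"ry":0,"rz":0,"hand":1},{"dx":40,"dy":27,"dz":0,"rx":0,"ry":0,"rz":0,"hand":1},{"dx":40,"dy":27,"dz":0,"rx":0,"ry":0,"rz":0,"hand":1},{"dx":40,"dy":27,"dz":0,"rx":0,"ry":0,"rz":0,"hand":1},{"dx":40,"dy":27,"dz":0,"rx":0,"ry":0,"rz":0,"hand":1},{"dx":36,"dy":25,"dz":0,"rx":0,"ry":0,"rz":0,"hand":1},{"dx":22,"dy":16,"dz":0,"rx":0,"ry":0,"rz":0,"hand":1},{"dx":9,"dy":7,"dz":0,"rx":0,"ry":0,"rz":0,"hand":1}]' 50
python3 -m inch '[{"dx":0,"dy":0,"dz":0,"rx":0,"ry":0,"rz":0,"hand":1},{"dx":0,"dy":0,"dz":0,"rx":0,"ry":0,"rz":0,"hand":1}]' 50
python3 obj.py j9 jar_0,blue_tray '[[.663,.064,.022],np.pi/2]'
```

```text
clock: 38.7
position: [0.6626, 0.0673, 0.1587]
tool_rot: [-3.141, -0.001, 1.568]
force: [-1.2, -0.1, -0.2]
grip_width: 0.038
clock: 38.9
position: [0.6613, 0.0625, 0.1596]
tool_rot: [-3.141, 0.001, 1.563]
force: [-0.1, -1.9, -0.4]
grip_width: 0.0378
jar_0 0.79 box1.5 [357.  51. 427. 132.] [ 62 221 103] ztop 0.041 n 1958 rect [662.9 171.1] [39.  38.9] 79.8 circ [662.8 171.2] 19.8
jar_0 0.68 box1.5 [365. 156. 426. 230.] [ 58 220 100] ztop 0.041 n 1596 rect [665.5 115.3] [38.7 38.9] 47.0 circ [665.4 115.5] 19.9
jar_0 0.6 box1.5 [193. 540. 224. 574.] [166 111 126] ztop 0.036 n 164 rect [ 507.5 -183.1] [21.7 10.1] 54.0 circ [ 504.4 -180.9] 10.8
jar_0 0.56 box1.5 [329. 304. 450. 452.] [ 32 108  52] ztop 0.1786 n 5925 rect [661.9  63.9] [38.2 39.4] 0.3 circ [661.5  63.9] 20.4
blue_tray 0.69 box1.5 [329. 303. 447. 450.] [ 32 108  52] ztop 0.1786 n 5944 rect [661.9  63.6] [38.2 39.9] 0.6 circ [661.9  63.4] 20.6
blue_tray 0.64 box1.5 [277.  21. 506. 326.] [ 39 102 178] ztop 0.0406 n 23682 rect [663.5 117.9] [120.4 172.3] 0.8 circ [663.2 117.4] 103.8
{'pos': array([0.6615, 0.0625, 0.1601]), 'rot': array([-3.1415e+00,  2.0000e-04,  1.5629e+00]), 'q7': 0.15, 't': 39.0, 'shift': array([  1.5,   1.5, 138.1]), 'rz': np.float64(-0.0079), 'rz_alt': np.float64(3.1337)}
```

View pics/w_j9.png

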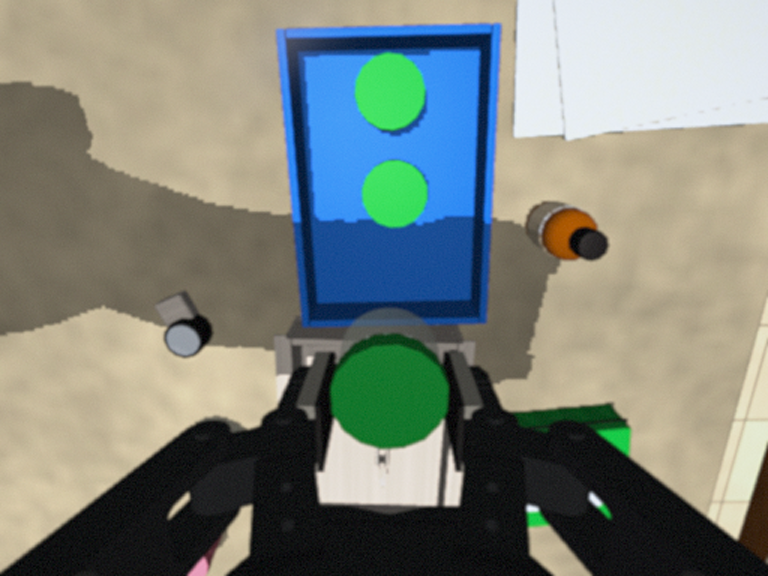

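```bash

python3 -m inch '[{"dx":1,"dy":1.5,"dz":25,"rx":0,"ry":0,"rz":0,"hand":1},{"dx":0,"dy":0,"dz":40,"rx":0,"ry":0,"rz":0,"hand":1},{"dx":0,"dy":0,"dz":40,"rx":0,"ry":0,"rz":0,"hand":1},{"dx":0,"dy":0,"dz":21,"rx":0,"ry":0,"rz":0,"hand":1},{"dx":0,"dy":0,"dz":11,"rx":0,"ry":0,"rz":0,"hand":1},{"dx":0,"dy":0,"dz":1,"rx":0,"ry":0,"rz":0,"hand":1},{"dx":0,"dy":0,"dz":0,"rx":0,"ry":0,"rz":0,"hand":1},{"dx":0,"dy":0,"dz":0,"rx":0,"ry":0,"rz":0,"hand":-0.1},{"dx":0,"dy":0,"dz":0,"rx":0,"ry":0,"rz":0,"hand":-0.3},{"dx":0,"dy":0,"dz":0,"rx":0,"ry":0,"rz":0,"hand":-0.3}]' 50
python3 -m inch '[{"dx":0,"dy":0,"dz":-15,"rx":0,"ry":0,"rz":0,"hand":-0.3},{"dx":0,"dy":0,"dz":-40,"rx":0,"ry":0,"rz":0,"hand":-0.3},{"dx":0,"dy":0,"dz":-45,"rx":0,"ry":0,"rz":0,"hand":-0.5},{"dx":0,"dy":0,"dz":-40,"rx":0,"ry":0,"rz":0,"hand":-0.5},{"dx":0,"dy":0,"dz":-15,"rx":0,"ry":0,"rz":0,"hand":-0.5}]' 50
python3 -c "
from h import *
wv('k0');go([.44,-.34,.17],np.pi/2)"
```

```text
clock: 40.05
position: [0.6638, 0.0651, 0.0226]
tool_rot: [3.141, -0.0, 1.565]
force: [0.2, -0.0, 0.3]
grip_width: 0.0553
clock: 40.55
position: [0.6649, 0.0647, 0.1823]
tool_rot: [3.136, -0.001, 1.564]
force: [0.8, -0.3, -0.1]
grip_width: 0.064
{'pos': array([0.6652, 0.0648, 0.1828]), 'rot': array([ 3.1354e+00, -1.2000e-03,  1.5645e+00]), 'q7': 0.14, 't': 40.6, 'shift': array([-406.2, -222.7,   11. ]), 'rz': np.float64(-0.0063), 'rz_alt': np.float64(3.1353)}
```

View pics/w_k0.png

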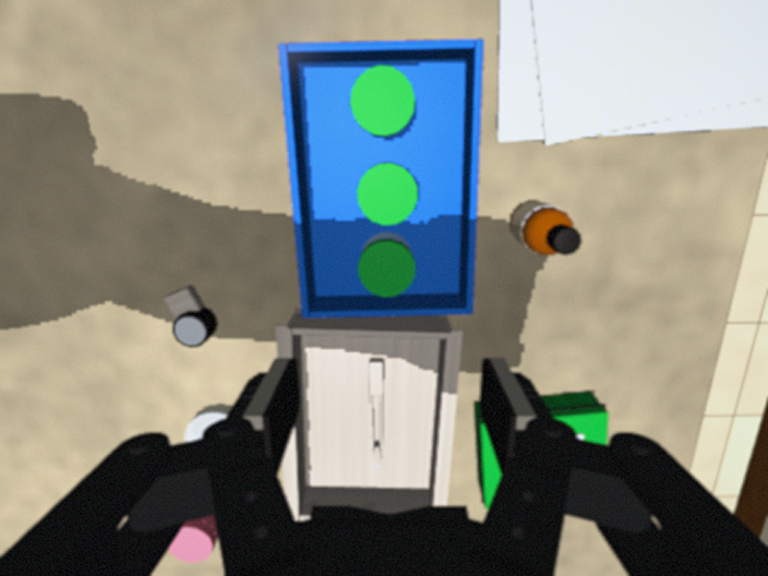

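```bash

python3 -m inch '[{"dx":-25,"dy":-13,"dz":0,"rx":0,"ry":0,"rz":0,"hand":-0.5},{"dx":-42,"dy":-22,"dz":0,"rx":0,"ry":0,"rz":0,"hand":-0.5},{"dx":-43,"dy":-23,"dz":0,"rx":0,"ry":0,"rz":0,"hand":-0.5},{"dx":-43,"dy":-23,"dz":0,"rx":0,"ry":0,"rz":0,"hand":-0.5},{"dx":-43,"dy":-23,"dz":0,"rx":0,"ry":0,"rz":0,"hand":-0.5},{"dx":-43,"dy":-23,"dz":0,"rx":0,"ry":0,"rz":0,"hand":-0.5},{"dx":-43,"dy":-23,"dz":0,"rx":0,"ry":0,"rz":0,"hand":-0.5},{"dx":-43,"dy":-23,"dz":0,"rx":0,"ry":0,"rz":0,"hand":-0.5},{"dx":-43,"dy":-23,"dz":0,"rx":0,"ry":0,"rz":0,"hand":-0.5},{"dx":-32,"dy":-17,"dz":0,"rx":0,"ry":0,"rz":0,"hand":-0.5}]' 50
python3 -m inch '[{"dx":-18,"dy":-10,"dz":0,"rx":0,"ry":0,"rz":0,"hand":-0.5},{"dx":0,"dy":0,"dz":0,"rx":0,"ry":0,"rz":0,"hand":-0.5},{"dx":0,"dy":0,"dz":0,"rx":0,"ry":0,"rz":0,"hand":-0.5},{"dx":0,"dy":0,"dz":0,"rx":0,"ry":0,"rz":0,"hand":-0.5}]' 50
python3 obj.py k1 calcite '[[.44,-.354,.01],np.pi/2]'
python3 -c "
from h import *
c,f,im,d=ld('k1');save('w_k1c.png',im,6,(210,130,310,220))
for n in('calcite','calcite_mid'):
  for r in bot.tip_of('wrist',n)[:1]: print(n,r)"
```

```text
clock: 41.6
position: [0.4459, -0.3362, 0.1773]
tool_rot: [-3.141, 0.0, 1.563]
force: [1.4, 0.2, -0.3]
grip_width: 0.0641
clock: 42.0
position: [0.4385, -0.3507, 0.1769]
tool_rot: [3.142, -0.001, 1.566]
force: [0.3, 0.7, -0.0]
grip_width: 0.064
calcite 0.81 box1.5 [371. 242. 414. 297.] [217 222 227] ztop 0.026 n 671 rect [ 440.1 -354.2] [23.9 35.6] 69.6 circ [ 440.  -353.5] 20.7
{'pos': array([ 0.4386, -0.3507,  0.1769]), 'rot': array([-3.1416e+00, -3.0000e-04,  1.5664e+00]), 'q7': 0.91, 't': 42.1, 'shift': array([ -3.3,   1.5, 166.9]), 'rz': np.float64(-0.0044), 'rz_alt': np.float64(3.1371)}
calcite {'centre': [178.7, 262.9], 'score': 0.79}
calcite_mid {'centre': [176.3, 264.3], 'score': 0.67}
```

View pics/w_k1c.png

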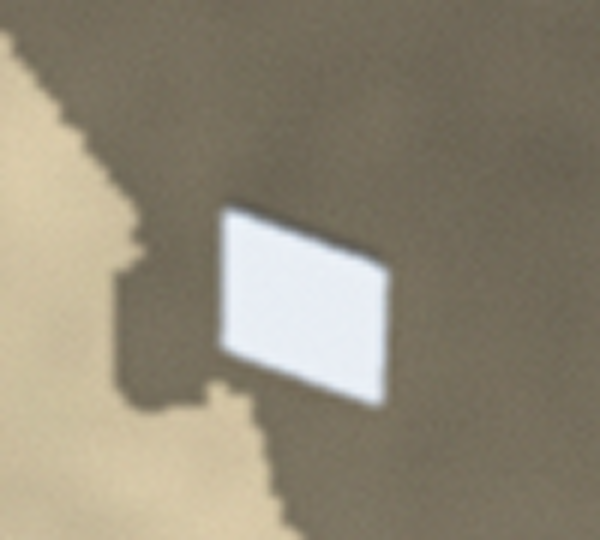

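View pics/w_k1.png

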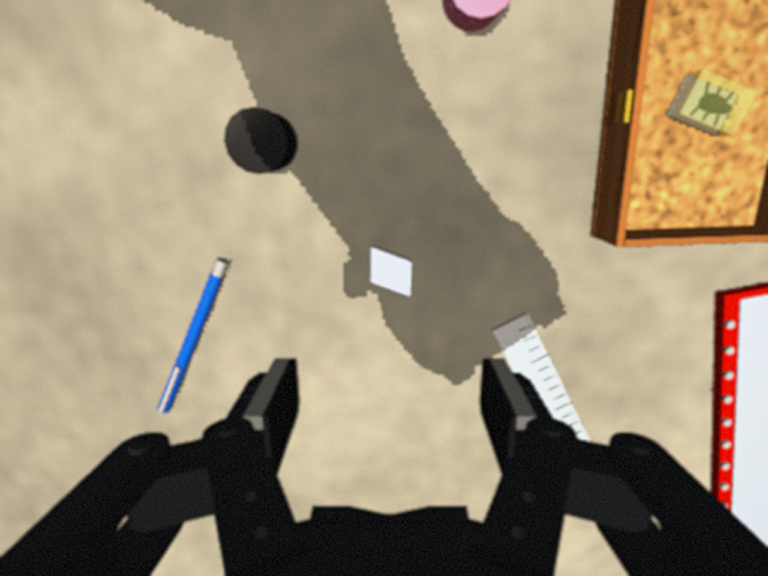

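```bash
python3 - <<'E'
from h import *
c,f,im,d=ld('k1')
cr=np.array([(222,208),(388,268),(384,406),(222,352)],float)/6+[210,130]-.5+.5/6
P=pix2w_z(c,f,cr[:,0],cr[:,1],.0245)
print(P.round(4),P.mean(0).round(4))
e=np.roll(P,-1,0)-P
print([(round(np.hypot(*x[:2])*1000,1),round(np.degrees(np.arctan2(x[1],x[0])),1)) for x in e])
go(list(P.mean(0)[:2])+[.006])
E
```

```text
[[ 0.426  -0.3363  0.0245]
 [ 0.4548 -0.3472  0.0245]
 [ 0.4543 -0.3726  0.0245]
 [ 0.4255 -0.3624  0.0245]] [ 0.4402 -0.3546  0.0245]
[(np.float64(30.8), np.float64(-20.6)), (np.float64(25.5), np.float64(-91.0)), (np.float64(30.6), np.float64(160.4)), (np.float64(26.0), np.float64(89.0))]
{'pos': array([ 0.4384, -0.351 ,  0.1769]), 'rot': array([-3.1416e+00, -2.0000e-04,  1.5660e+00]), 'q7': 0.91, 't': 42.2, 'shift': array([ -3.7,   1.8, 170.9])}
```

```bash

python3 -m inch '[{"dx":-3.7,"dy":1.8,"dz":25,"rx":0,"ry":0,"rz":0.01,"hand":-0.5},{"dx":0,"dy":0,"dz":45,"rx":0,"ry":0,"rz":0,"hand":-0.5},{"dx":0,"dy":0,"dz":45,"rx":0,"ry":0,"rz":0,"hand":-0.5},{"dx":0,"dy":0,"dz":32,"rx":0,"ry":0,"rz":0,"hand":-0.4},{"dx":0,"dy":0,"dz":15,"rx":0,"ry":0,"rz":0,"hand":-0.2},{"dx":0,"dy":0,"dz":6,"rx":0,"ry":0,"rz":0,"hand":-0.1},{"dx":0,"dy":0,"dz":0,"rx":0,"ry":0,"rz":0,"hand":-0.1},{"dx":0,"dy":0,"dz":0,"rx":0,"ry":0,"rz":0,"hand":1},{"dx":0,"dy":0,"dz":0,"rx":0,"ry":0,"rz":0,"hand":1},{"dx":0,"dy":0,"dz":0,"rx":0,"ry":0,"rz":0,"hand":1}]' 60
python3 -c "
from h import *
wv('k2');go()"
```

```text
clock: 43.2
position: [0.4406, -0.3558, 0.0106]
tool_rot: [3.139, 0.001, 1.555]
force: [-1.3, 0.8, 9.0]
grip_width: 0.0263
{'pos': array([ 0.4406, -0.3559,  0.0107]), 'rot': array([3.1395e+00, 1.2000e-03, 1.5550e+00]), 'q7': 1.03, 't': 43.2}
```

View pics/w_k2.png

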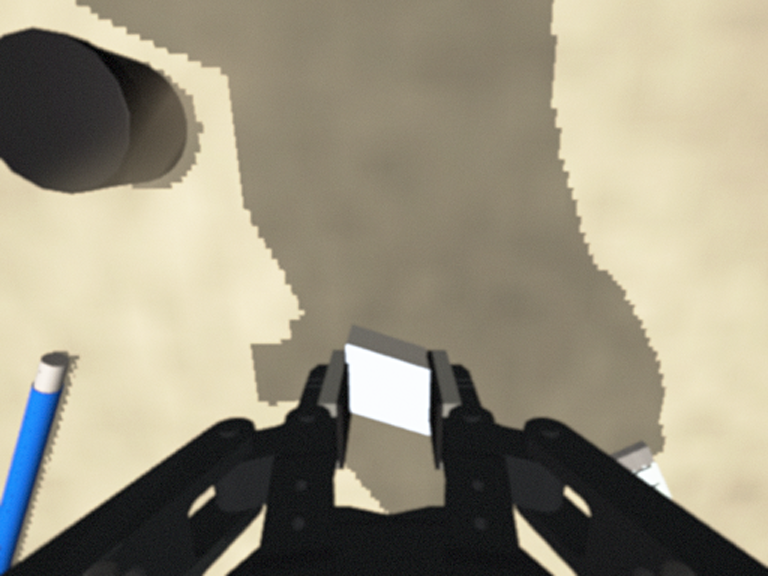

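```bash

python3 -m inch '[{"dx":0,"dy":0,"dz":-15,"rx":0,"ry":0,"rz":0,"hand":1},{"dx":0,"dy":0,"dz":-35,"rx":0,"ry":0,"rz":0,"hand":1},{"dx":0,"dy":0,"dz":-45,"rx":0,"ry":0,"rz":0,"hand":1},{"dx":0,"dy":0,"dz":-45,"rx":0,"ry":0,"rz":0,"hand":1},{"dx":20,"dy":2,"dz":-25,"rx":0,"ry":0,"rz":0,"hand":1},{"dx":35,"dy":3,"dz":-10,"rx":0,"ry":0,"rz":0,"hand":1},{"dx":40,"dy":4,"dz":0,"rx":0,"ry":0,"rz":0,"hand":1},{"dx":40,"dy":4,"dz":0,"rx":0,"ry":0,"rz":0,"hand":1},{"dx":40,"dy":4,"dz":0,"rx":0,"ry":0,"rz":0,"hand":1},{"dx":40,"dy":4,"dz":0,"rx":0,"ry":0,"rz":0,"hand":1}]' 60
python3 -m inch '[{"dx":40,"dy":4,"dz":0,"rx":0,"ry":0,"rz":0,"hand":1},{"dx":40,"dy":4,"dz":0,"rx":0,"ry":0,"rz":0,"hand":1},{"dx":40,"dy":4,"dz":0,"rx":0,"ry":0,"rz":0,"hand":1},{"dx":40,"dy":4,"dz":0,"rx":0,"ry":0,"rz":0,"hand":1},{"dx":40,"dy":4,"dz":0,"rx":0,"ry":0,"rz":0,"hand":1},{"dx":40,"dy":4,"dz":0,"rx":0,"ry":0,"rz":0,"hand":1},{"dx":40,"dy":4,"dz":0,"rx":0,"ry":0,"rz":0,"hand":1},{"dx":40,"dy":4,"dz":0,"rx":0,"ry":0,"rz":0,"hand":1}]' 60
python3 -c "
from h import *
go([.5024,.3427,.15],1.555)"
```

```text
clock: 44.25
position: [0.4642, -0.1392, 0.1854]
tool_rot: [3.14, -0.001, 1.554]
force: [0.7, 0.4, -0.5]
grip_width: 0.0265
clock: 45.05
position: [0.5013, 0.1805, 0.1856]
tool_rot: [3.14, -0.001, 1.555]
force: [0.3, -0.8, 0.2]
grip_width: 0.0264
{'pos': array([0.5013, 0.1805, 0.1856]), 'rot': array([ 3.1403e+00, -1.2000e-03,  1.5546e+00]), 'q7': -0.13, 't': 45.0, 'shift': array([162.2,  -1.6,  35.8]), 'rz': np.float64(-0.0004), 'rz_alt': np.float64(3.1412)}
```

```bash

python3 -m inch '[{"dx":40,"dy":0,"dz":0,"rx":0,"ry":0,"rz":0,"hand":1},{"dx":40,"dy":0,"dz":0,"rx":0,"ry":0,"rz":0,"hand":1},{"dx":35,"dy":0,"dz":0,"rx":0,"ry":0,"rz":0,"hand":1},{"dx":25,"dy":0,"dz":10,"rx":0,"ry":0,"rz":0,"hand":1},{"dx":15,"dy":0,"dz":15,"rx":0,"ry":0,"rz":0,"hand":1},{"dx":0,"dy":0,"dz":10,"rx":0,"ry":0,"rz":0,"hand":1},{"dx":0,"dy":0,"dz":0,"rx":0,"ry":0,"rz":0,"hand":1},{"dx":0,"dy":0,"dz":0,"rx":0,"ry":0,"rz":0,"hand":1}]' 60
python3 obj.py k3 calcite,stage_top '[[.5024,.3427,.09],1.555]'
```

```text
clock: 45.85
position: [0.5042, 0.3326, 0.15]
tool_rot: [3.141, -0.0, 1.553]
force: [0.8, -0.6, -0.9]
grip_width: 0.0264
calcite 0.97 box1.5 [350. 326. 433. 435.] [195 199 203] ztop 0.165 n 3060 rect [504.5 334.3] [24.8 36.9] 69.6 circ [504.9 334.7] 21.6
stage_top 0.7 box1.5 [287. 178. 487. 351.] [100 101  98] ztop 0.0796 n 11609 rect [503.2 344. ] [52.7 55.2] 74.6 circ [502.7 342.8] 28.2
{'pos': array([0.5043, 0.3331, 0.1499]), 'rot': array([ 3.1408e+00, -7.0000e-04,  1.5537e+00]), 'q7': -0.34, 't': 46.0, 'shift': array([ 9.5, -2.1, 59.9]), 'rz': np.float64(-0.0013), 'rz_alt': np.float64(3.1402)}
```

View pics/w_k3.png

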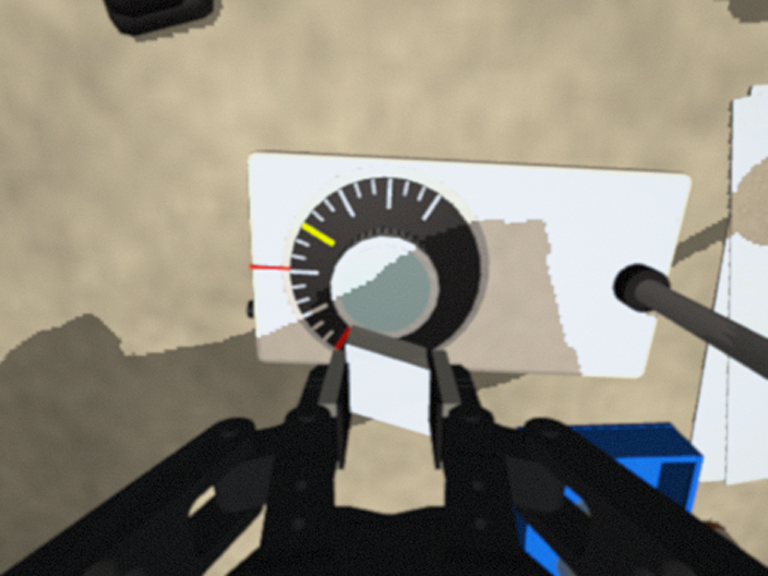

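```bash

python3 -m inch '[{"dx":4,"dy":-1,"dz":0,"rx":0,"ry":0,"rz":0,"hand":1},{"dx":4.3,"dy":-1.1,"dz":10,"rx":0,"ry":0,"rz":0,"hand":1},{"dx":0,"dy":0,"dz":20,"rx":0,"ry":0,"rz":0,"hand":1},{"dx":0,"dy":0,"dz":15,"rx":0,"ry":0,"rz":0,"hand":1},{"dx":0,"dy":0,"dz":10,"rx":0,"ry":0,"rz":0,"hand":1},{"dx":0,"dy":0,"dz":3,"rx":0,"ry":0,"rz":0,"hand":1},{"dx":0,"dy":0,"dz":0,"rx":0,"ry":0,"rz":0,"hand":1},{"dx":0,"dy":0,"dz":0,"rx":0,"ry":0,"rz":0,"hand":1}]' 60
python3 obj.py k4 calcite,stage_top '[[.5022,.3414,.089],1.555]'
```

```text
clock: 46.8
position: [0.5022, 0.3421, 0.0914]
tool_rot: [3.141, -0.0, 1.555]
force: [0.3, 0.6, 0.6]
grip_width: 0.0266
calcite 0.76 box1.5 [348. 323. 430. 433.] [195 200 204] ztop 0.1064 n 3048 rect [502.5 343.8] [24.4 37.3] 69.4 circ [502.3 343.7] 21.9
stage_top 0.66 box1.5 [271. 210. 516. 436.] [75 75 71] ztop 0.0791 n 13717 rect [503.1 355.4] [31.2 56. ] 88.9 circ [502.9 343.6] 28.1
{'pos': array([0.502 , 0.3422, 0.0915]), 'rot': array([ 3.1410e+00, -6.0000e-04,  1.5548e+00]), 'q7': -0.32, 't': 47.0, 'shift': array([-0.8,  0.2,  2.5]), 'rz': np.float64(-0.0002), 'rz_alt': np.float64(3.1414)}
```

View pics/w_k4.png

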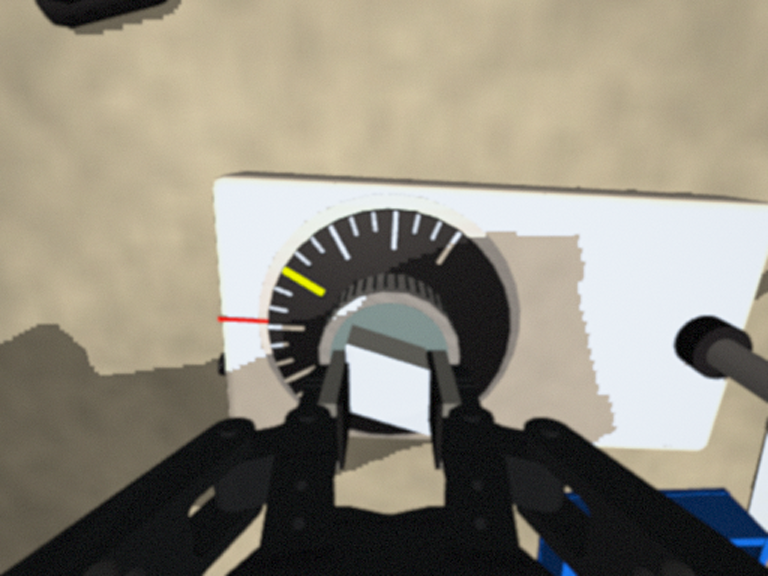

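```bash

python3 -m inch '[{"dx":-1,"dy":0.3,"dz":1.3,"rx":0,"ry":0,"rz":0,"hand":1},{"dx":0,"dy":0,"dz":0.7,"rx":0,"ry":0,"rz":0,"hand":1},{"dx":0,"dy":0,"dz":0,"rx":0,"ry":0,"rz":0,"hand":1},{"dx":0,"dy":0,"dz":0,"rx":0,"ry":0,"rz":0,"hand":1}]' 30

```

```text
clock: 47.35
position: [0.5021, 0.341, 0.0889]
tool_rot: [-3.142, 0.0, 1.555]
force: [-0.8, -0.3, -1.2]
grip_width: 0.0263
```

```bash

python3 -m inch '[{"dx":0,"dy":0,"dz":0.4,"rx":0,"ry":0,"rz":0,"hand":1},{"dx":0,"dy":0,"dz":0,"rx":0,"ry":0,"rz":0,"hand":1},{"dx":0,"dy":0,"dz":0,"rx":0,"ry":0,"rz":0,"hand":0.2},{"dx":0,"dy":0,"dz":0,"rx":0,"ry":0,"rz":0,"hand":0},{"dx":0,"dy":0,"dz":0,"rx":0,"ry":0,"rz":0,"hand":-0.2},{"dx":0,"dy":0,"dz":0,"rx":0,"ry":0,"rz":0,"hand":-0.2},{"dx":0,"dy":0,"dz":-15,"rx":0,"ry":0,"rz":0,"hand":-0.2},{"dx":0,"dy":0,"dz":-30,"rx":0,"ry":0,"rz":0,"hand":-0.2},{"dx":0,"dy":0,"dz":-40,"rx":0,"ry":0,"rz":0,"hand":-0.2},{"dx":0,"dy":0,"dz":-20,"rx":0,"ry":0,"rz":0,"hand":-0.5}]' 30
python3 -m inch '[{"dx":0,"dy":0,"dz":0,"rx":0,"ry":0,"rz":0,"hand":-0.5},{"dx":0,"dy":0,"dz":0,"rx":0,"ry":0,"rz":0,"hand":-0.5}]'
python3 obj.py k5 calcite,stage_top;  python3 dial.py k5 .5025 .3428
python3 -c "
from h import *
c,f,im,d=ld('k5');save('w_k5c.png',im,4,(150,80,350,230))"
```

```text
clock: 48.35
position: [0.5031, 0.3411, 0.1975]
tool_rot: [3.139, -0.002, 1.554]
force: [-0.4, -0.4, -0.0]
grip_width: 0.0632
clock: 48.55
position: [0.5021, 0.3412, 0.1944]
tool_rot: [3.141, -0.001, 1.555]
force: [-0.0, -0.5, -0.4]
grip_width: 0.064
calcite 0.82 box1.5 [368. 260. 417. 324.] [213 220 225] ztop 0.1039 n 1038 rect [502.7 342.9] [23.7 36.6] 69.9 circ [502.8 343.1] 21.4
calcite 0.42 box1.5 [303. 191. 474. 343.] [87 87 84] ztop 0.0793 n 7899 rect [502.9 342.8] [55.  55.2] 38.3 circ [502.8 342.5] 28.2
stage_top 0.56 box1.5 [307. 188. 472. 343.] [88 87 84] ztop 0.0793 n 7960 rect [502.9 342.8] [55.  55.2] 38.3 circ [502.8 342.4] 28.2
red0 -123.17958678821508 yel 147.0990549684752
index 177.18453721307012
```

View pics/w_k5c.png

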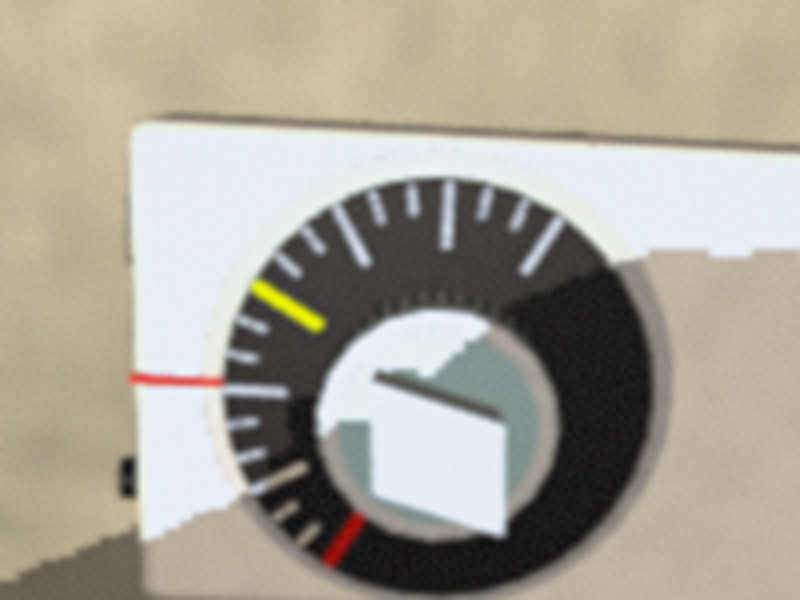

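Calcite sits flat on the centre of the glass and the 60 tick is at the index. I'm backing off for a final check.

```bash

python3 -m inch '[{"dx":0,"dy":0,"dz":-30,"rx":0,"ry":0,"rz":0,"hand":-0.5},{"dx":-20,"dy":-20,"dz":-30,"rx":0,"ry":0,"rz":0,"hand":-0.5},{"dx":-40,"dy":-20,"dz":0,"rx":0,"ry":0,"rz":0,"hand":-0.5},{"dx":-40,"dy":-20,"dz":0,"rx":0,"ry":0,"rz":0,"hand":-0.5},{"dx":-40,"dy":-20,"dz":0,"rx":0,"ry":0,"rz":0,"hand":-0.5},{"dx":-30,"dy":-10,"dz":0,"rx":0,"ry":0,"rz":0,"hand":-0.5},{"dx":0,"dy":0,"dz":0,"rx":0,"ry":0,"rz":0,"hand":-0.5},{"dx":0,"dy":0,"dz":0,"rx":0,"ry":0,"rz":0,"hand":-0.5}]'
python3 - <<'E'
from h import *
for n,cr in(('top',(140,60,440,285)),('scene',(130,100,350,290))):
    im,d=bot.grab_frame(n);save('z_%s.png'%n,im,2.6 if n=='top' else 3,cr)
    c,f=cam(n)
    for t in ('petri','loupe','calcite'):
        for r in bot.tip_of(n,t)[:1]:
            v,u=r['centre'];print(n,t,round(r['score'],2),pix2w_z(c,f,np.array(u),np.array(v),0. if t!='calcite' else .078).round(3))
print(bot.observe()['force'])
E
```

```text
clock: 49.5
position: [0.4094, 0.1724, 0.2535]
tool_rot: [-3.141, -0.0, 1.554]
force: [0.4, 0.7, 0.2]
grip_width: 0.0642
top petri 0.74 [0.516 0.021 0.   ]
top loupe 0.64 [0.518 0.023 0.   ]
top calcite 0.58 [0.494 0.344 0.078]
scene petri 0.79 [ 0.549 -0.102  0.   ]
scene loupe 0.64 [0.515 0.019 0.   ]
scene calcite 0.52 [0.513 0.336 0.078]
[ 0.03447674 -0.16510522 -0.02423184]
```

View pics/z_top.png

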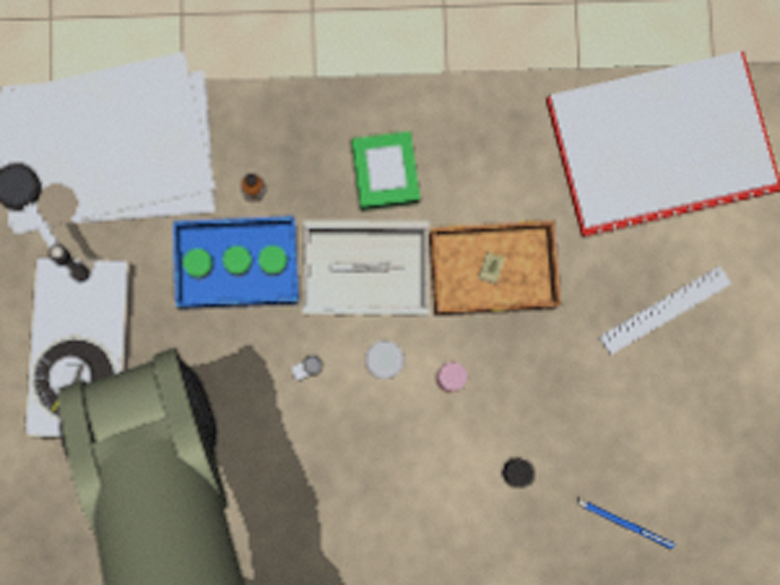

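View pics/z_scene.png

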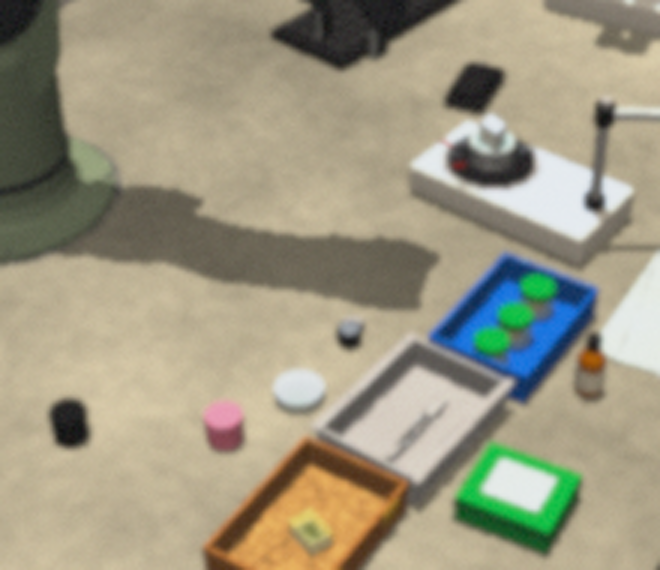

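```bash
python3 - <<'E'
from h import *
im,d=bot.grab_frame('top');save('z_top2.png',im,1.5)
for t in('insect_block_1','forceps_1'):
    print(t,[(round(r['score'],2),np.round(r['centre'])) for r in bot.tip_of('top',t)])
im,d=bot.grab_frame('scene');save('z_scene2.png',im,1.5)
for t in('insect_block_1','forceps_1','jar_1'):
    print(t,[(round(r['score'],2),np.round(r['centre'])) for r in bot.tip_of('scene',t)])
E
```

```text
insect_block_1 [(0.53, array([165., 327.]))]
forceps_1 [(0.42, array([204., 171.])), (0.41, array([162., 277.]))]
insect_block_1 [(0.64, array([282., 238.]))]
forceps_1 [(0.72, array([163., 295.])), (0.66, array([244., 267.])), (0.43, array([241., 268.]))]
jar_1 [(0.7, array([210., 299.])), (0.65, array([243., 153.])), (0.64, array([247., 205.])), (0.48, array([220., 295.])), (0.46, array([203., 305.]))]
```

View pics/z_top2.png

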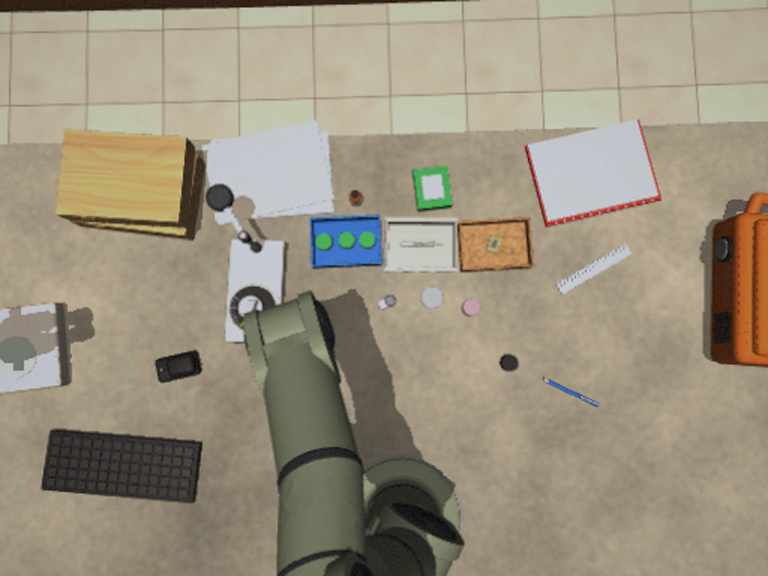

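View pics/z_scene2.png

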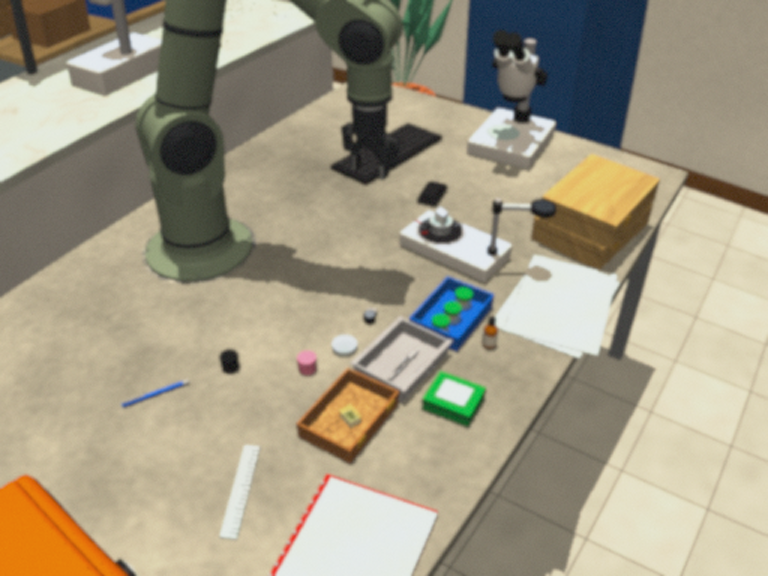

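Both views show no class pieces left on the bench, and the unlisted things are where they were. I'm handing in.

```bash
python3 -c "
from workcell import bot
print(bot.job_done())"
```

```text
the job is handed in; nothing more can be done
None
```

The stand is ready and the job was handed in at about 50 s on the robot's clock, with the gripper clear of everything.

- **Insect block:** I took it off the stage first and put it in the wooden case, where it lies flat.
- **Stage scale:** I turned the empty stage from about 137° to 60°. The last close view read 59.6° from the red mark and 59.9° from the yellow, with the 60 tick at the red index line.
- **Calcite:** it lies flat on the glass, with its centre measured within about 0.5 mm of the glass centre.
- **Other pieces:** three green-lidded jars are upright in the blue tray and the one pair of forceps is in the steel tray. No second forceps or other insect blocks were seen; these four are the fewest the task allows for. One jar had been knocked about 4 cm aside during the run, so I found it again before gripping it.
- **Left alone:** the petri dish, hand lens, the pink and black look-alike jars and the other things looked unmoved in the last pictures.

**Disagreements:** in the last fixed-camera check the networks were off. In the top view they reported the petri dish at the hand lens, and they put the calcite about 1 cm from where the wrist camera had measured it. I went by the pictures and the wrist measurement instead.

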